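Sanitise the pastry probe and sheathe it in its flap-topped tube

TASK

The temperature probe has just been used on the pastry and left lying on the marble. Stand it point-down in the white sanitising beaker and let go of it for a moment; then take it up again and push it point-first down through the sprung dust flap of its storage tube until the handle sits fully home on the steel head, and let go. Do not drop it, keep the beaker upright where it is and leave the rolling pin, glass bowl, scraper and flour dredger alone.

Things in the scene. Friction and masses are not known exactly. Their poses are not given: they have to be found in the camera images.
- probe_handle (a point): Centre of the red box-shaped handle (80 mm long, 28 wide, 20 thick) of a probe thermometer, 185 mm long in all, 70 to 110 g. x runs along the probe from the steel point towards the handle's far end, y across the 28 mm width, z out of the face with the display. At the start it lies flat, display up, this point 10 mm above the bench, the stem pointing roughly back at the robot.
- probe_shoulder (a point): Middle of the handle's end face where the stem leaves, 40 mm from the handle's centre; same axes. The stem is a round steel rod on the probe's axis, 6 mm in diameter, 105 mm long from here, with a rounded tip. The centre of mass of the probe is about 15 mm from here, inside the handle.
- probe_point (a point): Tip of the probe's steel stem, 145 mm from the centre of the handle; same axes.
- beaker_rim (a point): Centre of the rim of the sanitising beaker; z up. Its opening is 50 mm wide here and 48 mm at the inside floor, which is blue and lies 86 mm below. Let go in it, the probe stands with its point on the floor, leaning some 26 degrees against the rim, all of its handle above the rim; it stays put if let go leaning 30 degrees or less from upright.
- beaker: The sanitising beaker: a loose white ceramic pot, 400 g, 98 mm tall, 60 mm outer diameter, wall 5 mm, inside floor 12 mm above the bench. Origin at the centre of its underside, z up.
- holder_mouth (a point): Centre of the flat top of the probe holder's steel head, where the probe goes in, 125 mm above the bench; z up. The opening is 20 mm (x) by 14 mm (y); 2 mm down it is shut by a blue dust flap. From 18 to 31 mm down a funnel narrows to a straight round bore of 11 mm, its floor 109 mm down. Fully home: the handle's shoulder rests on the top, stem upright in the bore; any turn about the axis will do.
- holder: The probe holder, fixed to the bench: dark base plate 110 mm (x) by 96 mm (y), 12 mm thick; a clear upright tube 24 mm thick with a steel plate on its -x side; on top the steel head, 48 mm (x) by 44 mm (y), 32 mm tall. Origin at the centre of its underside, under the mouth.
- flap (a joint): Dust flap in the holder's mouth: 0 rad shut and level, growing as it swings down inside, stop at 1.45; hinged along the +x edge of the opening. A spring shuts it (about 1.5 N on its middle starts it) and it rubs on the stem, so the probe must be pushed, with some 2 to 5 N, all the way down. With the stem in, it rests against it at about 1.2 rad.
- rolling_pin: Bystander: wooden rolling pin, 420 mm long, 50 mm thick, lying along its x axis; origin under its middle. Not to be moved.
- bowl: Bystander: green glass bowl, 190 mm across, 85 mm tall; origin under its centre. Not to be moved.
- scraper: Bystander: bench scraper with wooden grip, about 110 by 152 mm, 18 mm tall; lying flat, origin under its middle. Not to be moved.
- dredger: Bystander: aluminium flour dredger, 69 mm across, 104 mm tall; origin under its centre. Not to be moved.

How it is judged:
By the outcome, as a careful person would: the job done as asked, in the order asked, and still so for the second after the job is handed in, with the robot touching nothing.
It also fails if it takes over 64 s, if anything falls off the work surface, if the arm or the gripper's body presses on something with over 40 N, if the wrist force passes 120 N, or if a joint passes its speed limit or range.

ROBOT

A 6-joint arm with a two-finger parallel gripper is mounted at the origin on the work surface. World frame = base frame: x ahead of the robot, y to its left, z up, the work surface at z = 0. Lengths are in m, angles in rad, forces in N, time in s.
With the tool pointing down it reaches from about 0.3 to 0.85 m from the base axis. Payload 5.4 kg.
Tool frame: the origin (TCP) lies at the very end of the fingers, on their centre line; the grasp point (between the pads) lies 19 mm behind it (bot.tcp_to_grasp is the z of the grasp point in the tool frame, in m); z points along the fingers, y is the line along which they close (so a half turn about z gives the same grasp; the last joint's range is limited). The gripper opens to 85 mm and grips with 20 to 120 N. Pads are 22 mm wide; open, the fingers measure 114 mm over their backs; the gripper's body (76 mm by 85 mm) begins 54 mm behind the grasp point. The pads swing forward as they close: fully open they stand 13 mm farther back than shut.
Start: joints at [0.966, 0.158, 1.597, -0, 1.386, -0.21], TCP at [0.221, 0.531, 0.231] pointing down, gripper open.
Joint ranges: [-2.91, 2.91], [-0.94, 2.29], [0.18, 2.7], [-1.29, 4.43], [0.17, 2.64], [-3, 3]. Speed limits (rad/s): [2.57, 2.57, 3.14, 3.14, 3.14, 3.14].

INTERFACE

Orientations are given as a unit quaternion [w, x, y, z].
In Python, from workcell import status, imaging, ticket, bot gives the robot as it stands.
- The arm moves only by the shell command python3 -m jog 'ROWS' [FORCE]. ROWS is JSON, a list of rows, each a list of 3 entries, a list of its own where there are three numbers: the gripper's target within -1 to 1 (fully open at 1, half-way at 0, shut at -1), then the shift along the tool's x, y, z in mm, then the turn, a rotation vector about the tool's x, y, z in rad. A call has 1 to 5 rows; each row is the pose to reach, as a shift and turn from the pose commanded when the call began, along the tool's axes at that moment; what a row does not reach only later rows make up. A row lasts 1/12 s, in which the tool goes at most 41.7 mm and 7.16 degrees, less where a joint would pass 70% of its speed; a pose out of reach is approached as far as the arm can. A call with a gripper value outside its range is refused whole. The fingers move at their own pace and stop on an object; FORCE is the grip in N (left out, the last holds). Time passes only in rows, so rows that repeat a pose let the fingers close. It gives the time, the measured TCP pose, the force, the opening and the grip force at its end, in the units of the state.
- status.read_state(): the state, without advancing time (a new reading comes with each control period).
- imaging.camera(name): name is "scene" or "top" or "wrist"; returns a dict with "img" (400x640x3 uint8, red, green, blue), "fx", "fy", "cx", "cy" (pixels), "k1" (the pictures are not rectified: a ray, as slopes to the right and down, at radius r is drawn at 1 + k1 r^2 times it, then the intrinsics apply), "xyz" and "attitude" of the camera in the world. Camera axes: x right, y down, z forward; pixel columns grow to the right and rows downward; lengths in m; the calibration is good to about 2 mm. A picture is of the moment at which its call begins. There is no depth.
- ticket.job_done(): hands the job in; it is judged then, once.
The state is a dict: "t": time; "qpos": joint angles; "joint_velocities": joint speeds; "joint_efforts": joint torques, N m; "ee_pos": TCP position; "tcp_rot": TCP orientation; "force": force on the tool from outside, world axes, zero at the start; "torque": the same for the moment, N m; "gripper_width": opening from 0.0 (shut) to 1.0 (fully open); "finger_force": force on a finger pad.
Only numpy, scipy, OpenCV 4.12 (cv2) and the standard library are available. Lean on these libraries where they do the work, as an engineer would, in place of code of your own. Each camera call takes 0.05 s, during which the arm holds its last target. There are 200 camera calls.

## Working session

There is one attempt and no reset: what is moved stays moved. The work goes in short steps, Python scripts to look and compute and a shell command to move; the robot and the scene stay as the last step left them, time stands still between calls to the robot, and variables do not carry over. Pictures are saved under pics/ and viewed, at most 10 in all, crops included, and the job is handed in when it is done.

```bash
ls; mkdir -p pics
cat > h.py <<'E'
import numpy as np, cv2
from scipy.spatial.transform import Rotation as R
from workcell import status, imaging, ticket, bot
def rot(q): return R.from_quat([q[1],q[2],q[3],q[0]])
def cam(n,save=None):
    c=imaging.camera(n)
    if save: cv2.imwrite('pics/'+save,c['img'][:,:,::-1])
    return c
def Kd(c): return np.array([[c['fx'],0,c['cx']],[0,c['fy'],c['cy']],[0,0,1.]]),np.array([c['k1'],0,0,0,0.])
def ray(c,uv):
    # drawn = s*(1+k1 r^2)
    K,d=Kd(c); p=cv2.undistortPointsIter(np.array([[uv]],float),K,d,None,None,(3,100,1e-10))[0,0]
    return rot(c['attitude']).apply([p[0],p[1],1.])
def onz(c,uv,z):
    r=ray(c,uv); o=np.array(c['xyz']); return o+r*(z-o[2])/r[2]
def tri(c1,u1,c2,u2):
    A=np.zeros((3,3));b=np.zeros(3)
    for c,u in((c1,u1),(c2,u2)):
        r=ray(c,u);r/=np.linalg.norm(r);P=np.eye(3)-np.outer(r,r);A+=P;b+=P@np.array(c['xyz'])
    return np.linalg.solve(A,b)
def proj(c,X):
    K,d=Kd(c);Rm=rot(c['attitude']).inv();return cv2.projectPoints(np.atleast_2d(Rm.apply(np.array(X,float)-np.array(c['xyz']))),np.zeros(3),np.zeros(3),K,d)[0][:,0]
def totool(v): return rot(status.read_state()['tcp_rot']).inv().apply(v)
E
python3 - <<'E'
from h import *
print(status.read_state(), bot.tcp_to_grasp)
for n in('top','scene','wrist'):
    c=cam(n,n+'0.png'); print(n,{k:v for k,v in c.items() if k!='img'})
E
```

```text
pics
{'t': 0.0, 'qpos': array([ 9.65860164e-01,  1.59073055e-01,  1.59823716e+00, -9.99736674e-07,
        1.38620722e+00, -2.10155055e-01]), 'joint_velocities': array([ 1.31813765e-03,  9.71500163e-04, -8.24765391e-04,  2.95077395e-05,
        3.28615589e-04,  1.46956757e-04]), 'joint_efforts': array([ 1.36841936e-04, -3.95995009e+01, -3.31433451e+01, -1.62780980e-04,
        8.30574922e-03,  2.91205822e-05]), 'ee_pos': array([0.22084567, 0.53024209, 0.23030095]), 'tcp_rot': array([-3.80998782e-04,  1.96111045e-01,  9.80581221e-01, -8.83760753e-04]), 'force': array([ 0.43750522,  1.23698087, -0.4713498 ]), 'torque': array([-0.00228981,  0.08161881,  0.04002223]), 'finger_force': 0.0, 'gripper_width': 0.998090286949936} -0.0187
top {'fx': 465.91776354576666, 'fy': 465.91776354576666, 'cx': 313.553141220103, 'cy': 197.10960307999127, 'k1': -0.08702198177413123, 'xyz': array([0.32335818, 0.027336  , 1.40411414]), 'attitude': array([ 0.06272033, -0.69731401,  0.71161971, -0.0584527 ])}
scene {'fx': 385.9310686032208, 'fy': 385.9310686032208, 'cx': 313.094962128813, 'cy': 197.37933131329183, 'k1': -0.0010546267406041853, 'xyz': array([ 1.03702264, -0.41444924,  0.95659205]), 'attitude': array([-0.2851002 ,  0.86037812,  0.40358241, -0.12485431])}
wrist {'fx': 350.0487738152999, 'fy': 350.0487738152999, 'cx': 313.22821857791786, 'cy': 194.6488684332339, 'k1': 0.025253587440569266, 'xyz': array([0.14837345, 0.55950041, 0.37279818]), 'attitude': array([0.12659828, 0.82271259, 0.54787515, 0.08336479])}
```

View pics/top0.png

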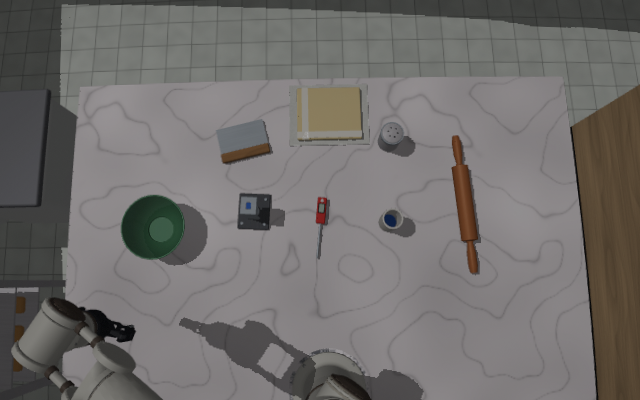

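View pics/scene0.png

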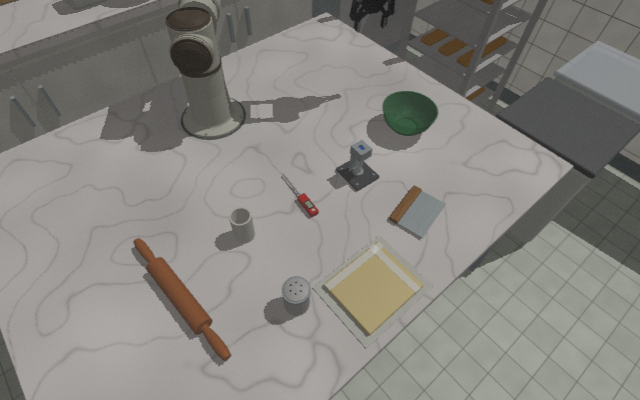

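Top view: probe handle near (321,210) with its tip near (319,257), beaker (392,219) and holder head (249,207), with the robot at the bottom. Scene view: handle (308,205), beaker rim (241,214), holder head (361,149).

Run:
```python
from h import *
t=cam('top');s=cam('scene')
np.save('t.npy',t,allow_pickle=True);np.save('s.npy',s,allow_pickle=True)
def crop(c,u,v,w,h,k): return cv2.resize(c['img'][v:v+h,u:u+w,::-1],None,fx=k,fy=k,interpolation=cv2.INTER_CUBIC)
# top: 228..418 x 185..265 (x4), scene holder 330..385x135..195, beaker 220..275 x 200..250
A=crop(t,228,185,190,80,4)
B=np.hstack([crop(s,325,135,64,60,5),crop(s,220,195,64,60,5)])
o=np.zeros((A.shape[0]+B.shape[0],760,3),np.uint8);o[:320]=A;o[320:,:640]=B;cv2.imwrite('pics/crop1.png',cv2.resize(o,None,fx=.93,fy=.93))
for c,n in((t,'t'),(s,'s')):
    i=c['img'].astype(int)
    m=((i[...,0]>120)&(i[...,1]<70)&(i[...,2]<70)).astype(np.uint8)
    N,l,st,ce=cv2.connectedComponentsWithStats(m)
    for k in range(1,N):
        if st[k,4]>15:
            print(n,st[k],ce[k],onz(c,ce[k],.018)); 
            pts=np.argwhere(l==k)[:,::-1].astype(np.float32)
            P=np.array([onz(c,p,.018)[:2] for p in pts]);r=cv2.minAreaRect((P*1000).astype(np.float32));print(r)
```

```text
t [316 213   8   9  61] [319.54098361 217.50819672] [0.50121114 0.01663296 0.018     ]
((502.7449645996094, 16.73017120361328), (20.99635124206543, 24.173616409301758), 88.68518829345703)
s [298 194  11   9  56] [302.82142857 197.66071429] [0.50018104 0.01473368 0.018     ]
((500.4937744140625, 15.00849437713623), (22.231273651123047, 26.979202270507812), 83.88944244384766)
s [308 207  10   7  30] [312.6 210.5] [0.55476722 0.0074172  0.018     ]
((553.25, 8.67924690246582), (22.067745208740234, 19.699317932128906), 81.4594497680664)
```

View pics/crop1.png

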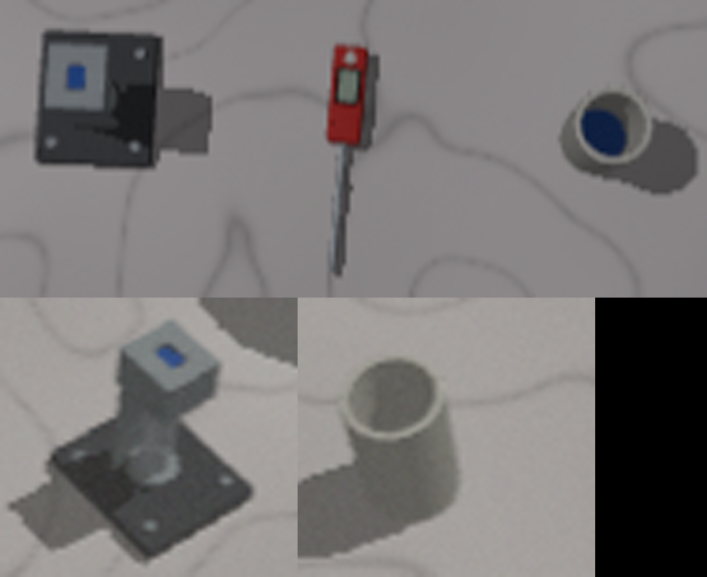

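The crop shows the display up with the stem pointing at the robot. Flap and rim centres are clear in both views.

Run:
```python
from h import *
t=np.load('t.npy',allow_pickle=True).item();s=np.load('s.npy',allow_pickle=True).item()
T=lambda x,y:(228+x/3.72-.4,185+y/3.72-.4)
S=lambda x,y:(325+x/4.65-.4,135+(y-297.6)/4.65-.4)
S2=lambda x,y:(220+(x-297.6)/4.65-.4,195+(y-297.6)/4.65-.4)
print('flap',tri(t,T(76,77),s,S(171,356)),onz(t,T(76,77),.123),onz(s,S(171,356),.123))
print('rim',tri(t,T(614,127),s,S2(392,397)),onz(t,T(614,127),.098),onz(s,S2(392,397),.098))
h=onz(t,T(347,95),.02);p=onz(t,T(337,275),.003);sh=onz(t,T(344,144),.01);print('handle',h,'tip',p,'sh',sh,np.linalg.norm(h[:2]-p[:2]),np.degrees(np.arctan2(*(h-p)[[1,0]])))
# holder yaw: head corners
for q in((48,43),(109,45),(105,110),(45,108)): print(onz(t,T(*q),.125))
print('scene handle chk',onz(s,(307.5,204.5),.02))
print(rot(status.read_state()['tcp_rot']).as_matrix())
```

```text
flap [0.52650487 0.21673217 0.12400365] [0.52606933 0.21614124 0.123     ] [0.52633489 0.21835152 0.123     ]
rim [ 0.48393782 -0.18896899  0.09454182] [ 0.48302981 -0.1892928   0.098     ] [ 0.48670513 -0.18901638  0.098     ]
handle [0.52314713 0.01214842 0.02      ] tip [0.37971193 0.02322184 0.003     ] sh [0.484624   0.01535284 0.01      ] 0.14386200067336924 -4.414565756897584
[0.55205605 0.23710376 0.125     ]
[0.54956207 0.19106935 0.125     ]
[0.50038772 0.19402542 0.125     ]
[0.50278539 0.2390243  0.125     ]
scene handle chk [0.52966063 0.00867077 0.02      ]
[[-9.23070570e-01  3.84630264e-01 -5.32291591e-04]
 [ 3.84630584e-01  9.23070261e-01 -7.78717195e-04]
 [ 1.91824337e-04 -9.23546550e-04 -9.99999555e-01]]
```

View pics/wrist0.png

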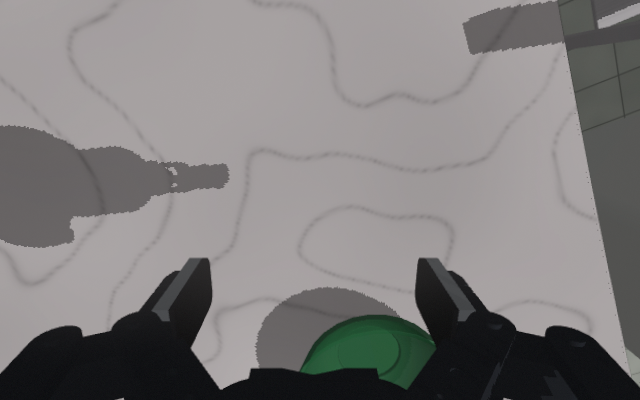

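```bash
cat > q.py <<'E'
from h import *
import json
s=status.read_state()
open('log.txt','a').write(json.dumps([list(map(float,s[k])) for k in('qpos','ee_pos','tcp_rot')])+'\n')
print(round(s['t'],2),'q',np.round(s['qpos'],3),'p',np.round(s['ee_pos'],4),'eul xyz',np.round(rot(s['tcp_rot']).as_matrix().T.ravel(),3),'F',np.round(s['force'],1),'g',round(s['gripper_width'],3),round(s['finger_force'],1))
E
python3 q.py
for i in 1 2 3; do python3 -m jog '[[1,[-160,-121,0],[0,0,0]],[1,[-160,-121,0],[0,0,0]],[1,[-160,-121,0],[0,0,0]],[1,[-160,-121,0],[0,0,0]],[1,[-160,-121,0],[0,0,0]]]' 60; python3 q.py; done
```

```text
0.25 q [ 0.966  0.159  1.598 -0.     1.386 -0.21 ] p [0.221  0.5305 0.2308] eul xyz [-0.923  0.385  0.     0.385  0.923 -0.001 -0.001 -0.001 -1.   ] F [-0.1 -0.3 -0.5] g 1.002 0.0
t: 0.67
ee_pos: [0.3231, 0.3553, 0.2312]
tcp_rot: [0.0, 0.196, 0.981, -0.0]
force: [1.2, 0.4, -0.2]
gripper_width: 1.001
finger_force: 0.0
0.67 q [ 5.810e-01 -9.200e-02  1.854e+00 -1.000e-03  1.380e+00 -5.950e-01] p [0.3231 0.3553 0.2312] eul xyz [-0.923  0.385 -0.001  0.385  0.923 -0.     0.    -0.    -1.   ] F [ 1.2  0.4 -0.2] g 1.001 0.0
t: 1.08
ee_pos: [0.4244, 0.1818, 0.2315]
tcp_rot: [0.0, 0.197, 0.98, -0.0]
force: [-0.0, -0.2, 0.0]
gripper_width: 0.999
finger_force: 0.0
1.08 q [ 0.142 -0.145  1.901 -0.     1.384 -1.033] p [0.4244 0.1818 0.2315] eul xyz [-0.923  0.386 -0.001  0.386  0.923 -0.     0.001 -0.    -1.   ] F [-0.  -0.2  0. ] g 0.999 0.0
t: 1.5
ee_pos: [0.5256, 0.0082, 0.2313]
tcp_rot: [0.0, 0.197, 0.98, -0.0]
force: [0.0, 0.3, 0.8]
gripper_width: 1.0
finger_force: 0.0
1.5 q [-0.214  0.03   1.735 -0.     1.376 -1.389] p [0.5256 0.0082 0.2313] eul xyz [-0.923  0.386 -0.001  0.386  0.923 -0.     0.    -0.    -1.   ] F [0.  0.3 0.8] g 1.0 0.0
```

```bash
for i in 1 2 3 4; do python3 -m jog '[[1,[0,0,0],[0,0,0.62]],[1,[0,0,0],[0,0,0.62]],[1,[0,0,0],[0,0,0.62]],[1,[0,0,0],[0,0,0.62]],[1,[0,0,0],[0,0,0.62]]]' >/dev/null; python3 q.py; done
python3 -m jog '[[0.3,[0,0,0],[0,0,0.344]],[0.3,[0,0,0],[0,0,0.344]],[0.3,[0,0,0],[0,0,0.344]],[0.3,[0,0,0],[0,0,0.344]],[0.3,[0,0,0],[0,0,0.344]]]'
python3 - <<'E'
from h import *
import q
c=cam('wrist','w1.png')
np.save('w1.npy',c,allow_pickle=True)
i=c['img'].astype(int)
print(c['xyz'],c['attitude'])
m=((i[...,0]>100)&(i[...,1]<60)&(i[...,2]<60)).astype(np.uint8)
pts=np.argwhere(m)[:,::-1]
P=np.array([onz(c,p,.02)[:2] for p in pts]);print(len(P),cv2.minAreaRect((P*1000).astype(np.float32)))
E
```

```text
1.92 q [-0.21   0.028  1.737  0.     1.377 -0.759] p [0.5245 0.0109 0.2311] eul xyz [-0.522  0.853  0.     0.853  0.522 -0.    -0.     0.    -1.   ] F [ 0.6 -0.1  0.6] g 1.0 0.0
2.33 q [-0.209  0.028  1.737  0.     1.377 -0.139] p [0.5245 0.0111 0.2312] eul xyz [ 0.07   0.998  0.     0.998 -0.07  -0.    -0.     0.    -1.   ] F [-0.3 -0.4  0.4] g 1.001 0.0
2.75 q [-0.209  0.028  1.737  0.     1.377  0.481] p [0.5245 0.0111 0.2312] eul xyz [ 0.637  0.771 -0.     0.771 -0.637 -0.    -0.     0.    -1.   ] F [ 0.7  0.1 -0.8] g 0.999 0.0
3.17 q [-0.209  0.028  1.737  0.     1.377  1.101] p [0.5245 0.0111 0.2312] eul xyz [ 0.966  0.258 -0.     0.258 -0.966 -0.    -0.     0.    -1.   ] F [-0.6  0.1  0.3] g 0.999 0.0
t: 3.58
ee_pos: [0.5246, 0.0111, 0.2312]
tcp_rot: [-0.0, 0.999, -0.037, -0.0]
force: [-0.4, 0.6, 0.3]
gripper_width: 0.649
finger_force: 0.0
3.58 q [-0.209  0.028  1.737  0.     1.377  1.436] p [0.5246 0.0111 0.2312] eul xyz [ 0.997 -0.074 -0.    -0.074 -0.997 -0.    -0.     0.    -1.   ] F [-0.4  0.6  0.3] g 0.649 0.0
[0.59896204 0.00492044 0.37355871] [-0.10286863 -0.67201052  0.72492026  0.11095274]
1268 ((522.4813842773438, 10.29074478149414), (26.520055770874023, 78.70218658447266), 83.6035385131836)
```

View pics/w1.png

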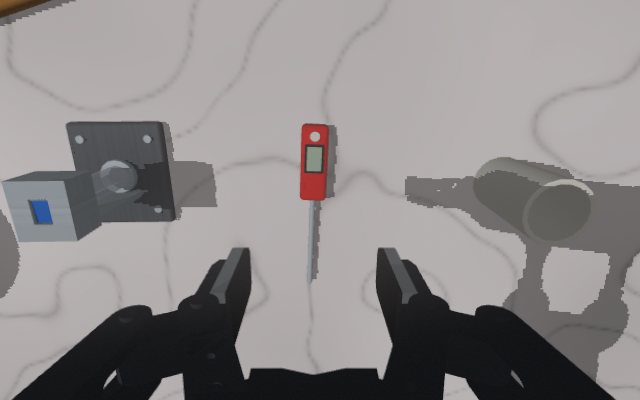

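```bash
python3 - <<'E'
from h import *
c=np.load('w1.npy',allow_pickle=True).item()
print('flap',onz(c,(41,211),.123),'rim',onz(c,(557,208),.098),'tip',onz(c,(310,280),.003))
E
python3 -m jog '[[0.2,[-2,1,40],[0,0,0.027]],[0.2,[-2,1,80],[0,0,0.027]],[0.2,[-2,1,120],[0,0,0.027]],[0.2,[-2,1,160],[0,0,0.027]],[0.2,[-2,1,190],[0,0,0.027]]]' >/dev/null
python3 -m jog '[[0.2,[0,0,15],[0,0,0]],[0.2,[0,0,30],[0,0,0]],[0.2,[0,0,39],[0,0,0]],[0.2,[0,0,39],[0,0,0]]]' 
python3 q.py
python3 -m jog '[[-0.6,[0,0,0],[0,0,0]],[-0.6,[0,0,0],[0,0,0]],[-0.6,[0,0,0],[0,0,0]],[-0.6,[0,0,0],[0,0,0]],[-0.6,[0,0,0],[0,0,0]]]' 60
python3 -m jog '[[-1,[0,0,0],[0,0,0]],[-1,[0,0,0],[0,0,0]],[-1,[0,0,0],[0,0,0]]]' 60; python3 q.py
```

```text
flap [0.52327267 0.21539687 0.123     ] rim [ 0.48610673 -0.18820228  0.098     ] tip [0.37646541 0.02567341 0.003     ]
t: 4.38
ee_pos: [0.5209, 0.0105, 0.0004]
tcp_rot: [-0.0, 0.999, -0.051, -0.002]
force: [-0.8, 0.6, -0.4]
gripper_width: 0.597
finger_force: 0.0
4.38 q [-0.212  0.337  1.894 -0.     0.914  1.462] p [5.209e-01 1.050e-02 4.000e-04] eul xyz [ 0.995 -0.103 -0.004 -0.103 -0.995 -0.    -0.004  0.001 -1.   ] F [-0.8  0.6 -0.4] g 0.597 0.0
t: 4.8
ee_pos: [0.5239, 0.0099, 0.0038]
tcp_rot: [0.0, 0.999, -0.052, 0.001]
force: [0.2, 0.7, 6.3]
gripper_width: 0.31
finger_force: 60.6
t: 5.05
ee_pos: [0.5239, 0.0099, 0.0038]
tcp_rot: [0.0, 0.999, -0.052, 0.001]
force: [-0.3, -0.0, 6.8]
gripper_width: 0.314
finger_force: 60.6
5.05 q [-0.212  0.333  1.891 -0.     0.915  1.463] p [0.5239 0.0099 0.0038] eul xyz [ 0.995 -0.104  0.003 -0.104 -0.995  0.     0.003 -0.001 -1.   ] F [-0.3 -0.   6.8] g 0.314 60.6
```

```bash
python3 -m jog '[[-1,[0,0,-30],[0,0,0]],[-1,[0,0,-70],[0,0,0]],[-1,[0,0,-110],[0,0,0]],[-1,[0,0,-150],[0,0,0]],[-1,[0,0,-190],[0,0,0]]]'; python3 q.py
python3 -m jog '[[-1,[0,0,0],[0,0.1,0]],[-1,[0,0,0],[0,0.2,0]],[-1,[0,0,0],[0,0.3,0]],[-1,[0,0,0],[0,0.4,0]],[-1,[0,0,0],[0,0.5,0]]]'; python3 q.py
cat > fit.py <<'E'
from h import *
import json
from scipy.optimize import least_squares
D=[json.loads(l) for l in open('log.txt')]
Q=np.array([d[0] for d in D]);P=np.array([d[1] for d in D]);O=[rot(d[2]) for d in D]
def fk(p,q):
    Ry=lambda a:R.from_rotvec([0,a,0]);Rz=lambda a:R.from_rotvec([0,0,a])
    r1=Rz(q[0]);x=r1.apply([p[0],p[1],p[2]])
    r2=r1*Ry(q[1]);x=x+r2.apply([p[3],0,p[4]])
    r3=r2*Ry(q[2]);x=x+r3.apply([p[5],0,p[6]])
    r5=r3*Rz(q[3])*Ry(q[4]);x=x+r5.apply([p[7],0,p[8]])
    r6=r5*Rz(q[5]); return x,r6
p0=np.array([0,.12,.3,0,.35,0,.35,0,.2])
def res(p): return np.r_[np.concatenate([fk(p,q)[0]-x for q,x in zip(Q,P)])*1000,(p-p0)*.3]
s=least_squares(res,p0);par=s.x
if __name__=='__main__':
    print(np.round(par,4),np.abs(s.fun[:-9]).max())
    for q,o in zip(Q[-2:],O[-2:]): print((o.inv()*fk(par,q)[1]).as_rotvec().round(3))
E
python3 fit.py
```

```text
t: 5.47
ee_pos: [0.5219, 0.0104, 0.1942]
tcp_rot: [-0.0, 0.999, -0.052, -0.0]
force: [0.3, -0.8, -0.4]
gripper_width: 0.309
finger_force: 59.7
5.47 q [-0.212  0.053  1.787 -0.     1.303  1.463] p [0.5219 0.0104 0.1942] eul xyz [ 0.995 -0.104 -0.    -0.104 -0.995 -0.    -0.     0.    -1.   ] F [ 0.3 -0.8 -0.4] g 0.309 59.7
t: 5.88
ee_pos: [0.5224, 0.0102, 0.1928]
tcp_rot: [0.013, 0.967, -0.05, 0.25]
force: [-0.1, 0.7, -1.3]
gripper_width: 0.311
finger_force: 59.8
5.88 q [-0.256 -0.325  2.205  0.105  0.764  1.361] p [0.5224 0.0102 0.1928] eul xyz [ 0.87  -0.091  0.484 -0.104 -0.995  0.001  0.482 -0.051 -0.875] F [-0.1  0.7 -1.3] g 0.311 59.8
[0.     0.1199 0.2981 0.     0.3857 0.0478 0.5191 0.     0.3054] 3.806048343157897e-05
[-0.    -0.    -1.571]
[-0.    -0.    -1.571]
```

```bash
cat > ik.py <<'E'
from fit import *
lo=np.array([-2.91,-.94,.18,-1.29,.17,-3]);hi=np.array([2.91,2.29,2.7,4.43,2.64,3])
def tool(q):
    x,r=fk(par,q);return x,r*R.from_rotvec([0,0,np.pi/2])
def ik(x,r,seeds):
    best=None
    for s in seeds:
        f=lambda q:np.r_[(tool(q)[0]-x)*10,(tool(q)[1].inv()*r).as_rotvec()]
        o=least_squares(f,np.clip(s,lo+1e-3,hi-1e-3),bounds=(lo,hi))
        if best is None or o.cost<best.cost: best=o
    return best.cost,best.x
def ori(phi,beta):  # tool z azimuth phi, beta below horizontal, tool x up-ish
    z=np.array([np.cos(phi)*np.cos(beta),np.sin(phi)*np.cos(beta),-np.sin(beta)])
    y=np.array([np.sin(phi),-np.cos(phi),0]);x=np.cross(y,z)
    return R.from_matrix(np.c_[x,y,z])
if __name__=='__main__':
    rng=np.random.default_rng(0)
    seeds=[rng.uniform(lo,hi) for _ in range(12)]
    for nm,m in(('mouth',(.525,.216)),('beaker',(.485,-.188))):
        for z in(.285,.16):
            for beta in (0,25,50):
                out=[]
                for phi in range(-180,180,30):
                    r=ori(np.radians(phi),np.radians(beta)); g=np.array([*m,z])
                    c,q=ik(g+r.apply([0,0,.0187]),r,seeds)
                    if c<1e-6: out.append((phi,q.round(2).tolist()))
                print(nm,z,beta); [print('   ',*o) for o in out]
E
time python3 ik.py
```

```text
mouth 0.285 0
    -120 [0.46, 1.02, 0.88, -1.12, 2.48, -2.59]
    -90 [0.6, 0.8, 1.24, -1.27, 2.09, -2.58]
    0 [0.35, -0.1, 2.45, 3.63, 0.83, -1.91]
    30 [-0.18, -0.23, 2.55, 2.25, 0.98, -0.97]
    60 [-0.4, 0.07, 2.28, 1.66, 1.48, -0.78]
    90 [-0.36, 0.39, 1.87, 1.33, 1.85, -0.73]
    120 [-0.23, 0.68, 1.45, 1.11, 2.19, -0.7]
    150 [-0.06, 0.92, 1.05, 0.91, 2.54, -0.76]
mouth 0.285 25
    -180 [0.12, 0.9, 0.84, 0.19, 2.53, -1.36]
    -150 [0.29, 0.93, 0.78, -0.37, 2.52, -1.98]
    -120 [0.44, 0.82, 0.96, -0.74, 2.27, -2.38]
    -90 [0.57, 0.61, 1.28, -0.94, 1.91, -2.58]
    -60 [0.64, 0.33, 1.66, -1.13, 1.49, -2.71]
    30 [-0.11, -0.48, 2.42, 1.34, 0.59, -0.03]
    60 [-0.33, -0.18, 2.21, 1.24, 1.22, -0.35]
    90 [-0.31, 0.18, 1.85, 1.04, 1.64, -0.54]
    120 [-0.2, 0.48, 1.46, 0.84, 1.99, -0.7]
    150 [-0.05, 0.73, 1.11, 0.6, 2.3, -0.93]
mouth 0.285 50
    -180 [0.13, 0.61, 1.08, 0.1, 2.14, -1.41]
    -150 [0.26, 0.64, 1.04, -0.2, 2.14, -1.88]
    -120 [0.38, 0.56, 1.15, -0.45, 1.97, -2.3]
    -90 [0.47, 0.4, 1.37, -0.62, 1.71, -2.65]
    -60 [0.5, 0.18, 1.64, -0.72, 1.3
[... 4129 characters left out ...]
, 0.84, 1.19, 0.33, 2.2, -1.25]
    150 [-0.58, 0.93, 1.04, -0.06, 2.3, -1.64]
beaker 0.16 50
    -180 [-0.45, 0.61, 1.34, -0.29, 1.83, -2.0]
    -150 [-0.33, 0.5, 1.49, -0.51, 1.64, -2.33]
    -120 [-0.26, 0.34, 1.72, -0.69, 1.36, -2.63]
    -90 [-0.26, 0.12, 1.98, -0.82, 1.02, -2.96]
    -60 [-0.38, -0.13, 2.23, -0.77, 0.61, 2.78]
    -30 [-0.65, -0.31, 2.37, 0.21, 0.4, 1.28]
    0 [-0.9, -0.26, 2.33, 0.81, 0.77, 0.15]
    30 [-0.99, -0.03, 2.13, 0.78, 1.14, -0.32]
    60 [-0.95, 0.21, 1.87, 0.63, 1.43, -0.64]
    90 [-0.85, 0.41, 1.61, 0.44, 1.67, -0.94]
    120 [-0.72, 0.56, 1.42, 0.22, 1.84, -1.26]
    150 [-0.58, 0.62, 1.31, -0.04, 1.9, -1.63]
real	0m33.662s
user	0m33.722s
sys	0m0.072s
```

```bash
python3 - <<'E'
from ik import *
q=np.array([-0.256,-0.325,2.205,0.105,0.764,1.361])
def go(x,phi,b):
    global q
    c,q=ik(np.array(x),ori(np.radians(phi),np.radians(b)),[q]);print(x,phi,b,'%.1e'%c,q.round(2))
for k in(0,.25,.5,.75,1): go((.522,.01,.193+.08*k),-6+51*k,61)
for b in(50,40,30,20,10,0): go((.522,.01,.273),45,b)
for k in(.33,.67,1): go((.522-.05*k,.01-.2*k,.273),45,0)
for z in(.25,.2,.16): go((.47,-.19,z),45,0)
go((.48,-.18,.15),45,12);go((.48,-.18,.15),45,24)
go((.48,-.18,.27),45,24);go((.48,-.18,.27),45,0)
for k in(.33,.67,1): go((.48+.05*k,-.18+.4*k,.275),45,0)
for z in(.25,.2,.16): go((.53,.22,z),45,0)
E
python3 -m jog '[[-1,[8,0,-14],[0.054,0,-0.097]],[-1,[12,0,-21],[0.107,0,-0.194]],[-1,[16,0,-28],[0.161,0,-0.292]],[-1,[20,0,-35],[0.215,0,-0.389]],[-1,[20,0,-35],[0.215,0,-0.389]]]' >/dev/null; python3 q.py
python3 -m jog '[[-1,[8,0,-14],[0.054,0,-0.097]],[-1,[12,0,-21],[0.107,0,-0.194]],[-1,[16,0,-28],[0.161,0,-0.292]],[-1,[20,0,-35],[0.215,0,-0.389]],[-1,[20,0,-35],[0.215,0,-0.389]]]' >/dev/null; python3 q.py
```

```text
(0.522, 0.01, 0.193) -6 61 8.9e-31 [-0.26 -0.33  2.21  0.11  0.76  1.36]
(0.522, 0.01, 0.213) 6.75 61 3.8e-28 [-0.35 -0.35  2.19  0.29  0.87  0.97]
(0.522, 0.01, 0.233) 19.5 61 4.2e-30 [-0.42 -0.35  2.14  0.41  1.01  0.65]
(0.522, 0.01, 0.253) 32.25 61 1.9e-18 [-0.47 -0.31  2.07  0.48  1.15  0.39]
(0.522, 0.01, 0.273) 45 61 7.7e-20 [-0.51 -0.24  1.98  0.51  1.29  0.16]
(0.522, 0.01, 0.273) 45 50 1.6e-18 [-0.63 -0.29  2.08  0.72  1.3  -0.02]
(0.522, 0.01, 0.273) 45 40 3.5e-20 [-0.72 -0.3   2.16  0.9   1.34 -0.19]
(0.522, 0.01, 0.273) 45 30 7.5e-21 [-0.81 -0.26  2.23  1.07  1.39 -0.36]
(0.522, 0.01, 0.273) 45 20 2.0e-19 [-0.87 -0.19  2.28  1.23  1.47 -0.52]
(0.522, 0.01, 0.273) 45 10 3.6e-19 [-0.91 -0.08  2.31  1.36  1.56 -0.67]
(0.522, 0.01, 0.273) 45 0 3.0e-18 [-0.92  0.07  2.31  1.47  1.67 -0.82]
(0.5055000000000001, -0.056, 0.273) 45 0 1.9e-31 [-1.06  0.14  2.24  1.37  1.76 -0.82]
(0.48850000000000005, -0.12400000000000001, 0.273) 45 0 1.9e-30 [-1.17  0.22  2.13  1.29  1.84 -0.82]
(0.47200000000000003, -0.19, 0.273) 45 0 1.5e-30 [-1.26  0.32  2.01  1.23  1.91 -0.82]
(0.47, -0.19, 0
[... 615 characters left out ...]
4.3e-30 [-0.79 -0.06  2.44  1.57  1.57 -0.81]
(0.53, 0.22000000000000003, 0.275) 45 0 2.7e-28 [-0.38 -0.09  2.47  1.87  1.29 -0.85]
(0.53, 0.22, 0.25) 45 0 1.9e-19 [-0.38  0.    2.46  1.89  1.32 -0.93]
(0.53, 0.22, 0.2) 45 0 3.9e-24 [-0.38  0.2   2.43  1.93  1.38 -1.09]
(0.53, 0.22, 0.16) 45 0 1.5e-28 [-0.38  0.36  2.39  1.95  1.42 -1.21]
6.3 q [-0.42  -0.337  2.128  0.403  1.009  0.653] p [0.5244 0.0083 0.2347] eul xyz [ 0.826  0.293  0.482  0.334 -0.942  0.001  0.455  0.161 -0.876] F [-0.7 -0.1  0.1] g 0.316 59.8
6.72 q [-0.503 -0.233  1.968  0.501  1.293  0.174] p [0.5251 0.009  0.2738] eul xyz [ 0.623  0.618  0.48   0.705 -0.709 -0.003  0.339  0.34  -0.877] F [ 1.3 -0.4 -0.8] g 0.31 59.8
```

```bash
python3 -m jog '[[-1,[0,0,0],[0,0.12,0]],[-1,[0,0,0],[0,0.24,0]],[-1,[0,0,0],[0,0.36,0]],[-1,[0,0,0],[0,0.48,0]],[-1,[0,0,0],[0,0.6,0]]]' >/dev/null; python3 q.py
python3 -m jog '[[-1,[0,0,0],[0,0.12,0]],[-1,[0,0,0],[0,0.24,0]],[-1,[0,0,0],[0,0.36,0]],[-1,[0,0,0],[0,0.47,0]],[-1,[0,0,0],[0,0.47,0]]]' >/dev/null; python3 q.py
python3 - <<'E'
from h import *
s=status.read_state();r=rot(s['tcp_rot']);p=s['ee_pos']
a=cam('scene');b=cam('wrist')
np.save('a.npy',a,allow_pickle=True)
tip=p+r.apply([-.145,0,-.006]);print('tip pred',tip)
u,v=proj(a,tip)[0].astype(int);print(u,v,proj(b,tip))
A=cv2.resize(a['img'][v-60:v+20,u-40:u+40,::-1],(480,480),interpolation=cv2.INTER_CUBIC)
B=cv2.resize(b['img'][:,:,::-1],(320,200));o=np.zeros((480,800,3),np.uint8);o[:,:480]=A;o[:200,480:]=B;cv2.imwrite('pics/h1.png',o)
E
```

```text
7.13 q [-0.827 -0.243  2.25   1.129  1.412 -0.403] p [0.5236 0.0106 0.2722] eul xyz [ 0.324  0.312  0.893  0.703 -0.711 -0.007  0.633  0.63  -0.45 ] F [-0.3  0.3 -1.6] g 0.312 59.8
7.55 q [-0.918  0.085  2.317  1.474  1.66  -0.81 ] p [0.5224 0.0126 0.2671] eul xyz [ 0.017 -0.018  1.     0.706 -0.708 -0.025  0.708  0.706  0.001] F [-1.4  0.4 -1.8] g 0.31 59.9
tip pred [0.51567789 0.01096199 0.12209721]
305 179 [[311.82441288 501.96160317]]
```

View pics/h1.png

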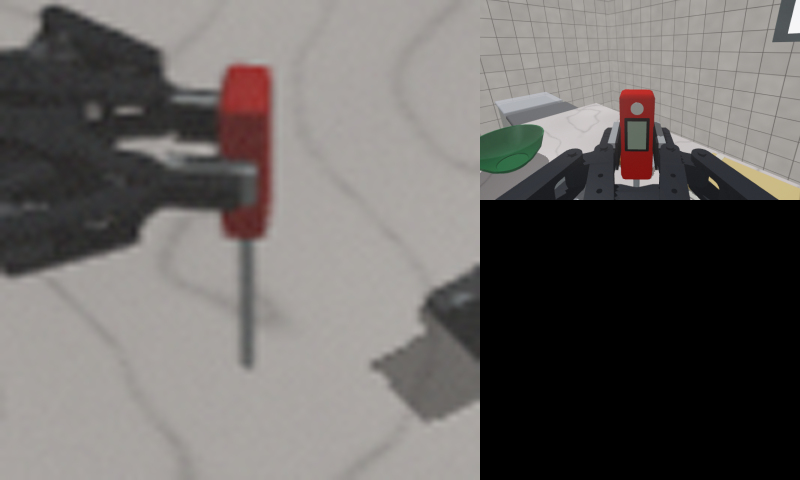

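The crop shows the probe upright in the fingers, with its tip at about (306,180) in the scene image against a predicted (305,179). The in-hand model holds, so next is the beaker.

```bash
python3 -m jog '[[-1,[15,20,-30],[0,0,-0.025]],[-1,[15,43,-64],[0,0,-0.025]],[-1,[15,66,-99],[0,0,-0.025]],[-1,[15,88,-132],[0,0,-0.025]],[-1,[15,105,-158],[0,0,-0.025]]]' >/dev/null
python3 -m jog '[[-1,[0,11,-17],[0,0,0]],[-1,[0,11,-17],[0,0,0]],[-1,[0,11,-17],[0,0,0]]]' ; python3 q.py
python3 - <<'E'
from h import *
s=status.read_state();r=rot(s['tcp_rot']);p=s['ee_pos']
a=cam('scene');b=cam('top')
tip=p+r.apply([-.145,0,-.006]);print('tip pred',tip)
o=np.zeros((400,800,3),np.uint8)
for k,c in enumerate((a,b)):
    u,v=proj(c,[.485,-.189,.098])[0].astype(int);print(u,v,proj(c,tip))
    o[:,400*k:400*k+400]=cv2.resize(c['img'][v-40:v+40,u-40:u+40,::-1],(400,400),interpolation=cv2.INTER_CUBIC)
cv2.imwrite('pics/b1.png',o)
E
```

```text
t: 8.32
ee_pos: [0.4826, -0.1962, 0.289]
tcp_rot: [-0.262, 0.652, 0.279, 0.655]
force: [0.6, -0.5, -0.9]
gripper_width: 0.309
finger_force: 60.0
8.32 q [-1.243  0.302  1.983  1.256  1.908 -0.792] p [ 0.4826 -0.1962  0.289 ] eul xyz [-0.013  0.02   1.     0.706 -0.707  0.023  0.708  0.707 -0.005] F [ 0.6 -0.5 -0.9] g 0.309 60.0
tip pred [ 0.48029908 -0.20331095  0.14404428]
239 215 [[231.31573656 207.36308504]]
392 218 [[400.50112261 217.51166335]]
```

View pics/b1.png

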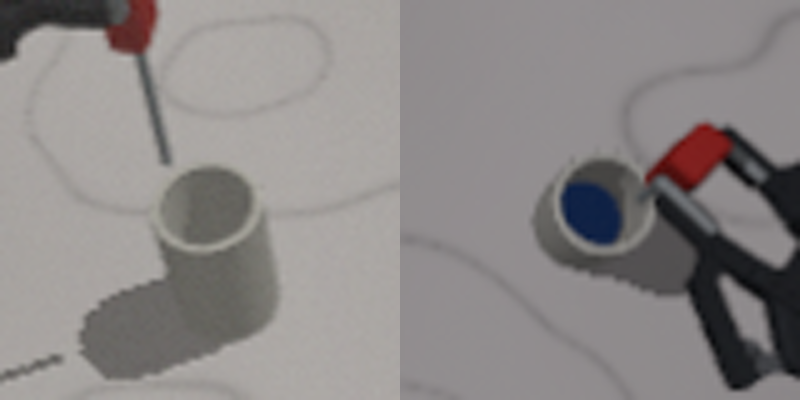

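```bash
python3 -m jog '[[-1,[0,-3.4,1.4],[0,0,0.023]],[-1,[-15,-3.4,1.4],[0,0,0.023]],[-1,[-30,-3.4,1.4],[0,0,0.023]],[-1,[-30,-3.4,1.4],[0,0,0.023]],[-1,[-30,-3.4,1.4],[0,0,0.023]]]' >/dev/null;python3 q.py
python3 - <<'E'
from h import *
s=status.read_state();r=rot(s['tcp_rot']);p=s['ee_pos']
print('tip pred',p+r.apply([-.145,0,-.006]))
E
```

```text
8.83 q [-1.242  0.367  1.991  1.237  1.889 -0.835] p [ 0.4813 -0.1911  0.2575] eul xyz [ 0.002 -0.005  1.     0.708 -0.707 -0.005  0.707  0.708  0.002] F [-0.3 -0.1 -1.3] g 0.311 59.9
tip pred [ 0.47676048 -0.19473349  0.11253211]
```

```bash
python3 -m jog '[[-1,[-15,2,-2],[0,0,0]],[-1,[-35,2,-2],[0,0,0]],[-1,[-55,2,-2],[0,0,0]],[-1,[-70,2,-2],[0,0,0]],[-1,[-70,2,-2],[0,0,0]]]' >/dev/null;python3 q.py
python3 -m jog '[[-1,[-8,0,0],[0,0,0]],[-1,[-16,0,0],[0,0,0]],[-1,[-24,0,0],[0,0,0]],[-1,[-24,0,0],[0,0,0]],[-1,[-24,0,0],[0,0,0]]]' >/dev/null;python3 q.py
python3 - <<'E'
from h import *
s=status.read_state();r=rot(s['tcp_rot']);p=s['ee_pos']
tip=p+r.apply([-.145,0,-.006]);print('tip pred',tip)
# tilt about tip: new tool pose for pitch -th about tool y, with tip moved by m (world)
for th,mv in((11,0),(22,-.004)):
    rr=r*R.from_rotvec([0,-np.radians(th),0]); u=np.array([.7071,.7071,0])
    pn=tip+mv*u-rr.apply([-.145,0,-.006]); print(th,np.round(r.inv().apply(pn-p)*1000,1),-np.radians(th))
E
```

```text
9.25 q [-1.245  0.541  1.954  1.196  1.843 -0.969] p [ 0.4811 -0.1941  0.1863] eul xyz [ 0.003 -0.005  1.     0.707 -0.707 -0.006  0.707  0.707  0.002] F [-0.1 -0.6 -1.4] g 0.308 59.9
9.67 q [-1.245  0.599  1.936  1.186  1.828 -1.012] p [ 0.4812 -0.1952  0.1635] eul xyz [ 0.001 -0.002  1.     0.707 -0.708 -0.002  0.708  0.707  0.001] F [-0.1 -0.4 -1.3] g 0.308 59.9
tip pred [ 0.47692074 -0.19903572  0.01852126]
11 [-3.8 -0.  27.6] -0.19198621771937624
22 [-12.8   0.   49.9] -0.3839724354387525
```

```bash
python3 -m jog '[[-1,[-1.2,0,12.9],[0,-0.096,0]],[-1,[-3.8,0,25.6],[0,-0.192,0]],[-1,[-7.7,0,38],[0,-0.288,0]],[-1,[-12.8,0,49.9],[0,-0.384,0]],[-1,[-12.8,0,49.9],[0,-0.384,0]]]' >/dev/null;python3 q.py
python3 -m jog '[[-1,[0,0,0],[0,0,0]],[-1,[0,0,0],[0,0,0]]]' >/dev/null;python3 q.py
python3 - <<'E'
from h import *
s=status.read_state();r=rot(s['tcp_rot']);p=s['ee_pos']
tip=p+r.apply([-.145,0,-.006]);print('tip pred',tip,'down',r.inv().apply([0,0,-1]))
a=cam('scene');u,v=proj(a,[.485,-.189,.12])[0].astype(int)
cv2.imwrite('pics/b2.png',cv2.resize(a['img'][v-50:v+50,u-50:u+50,::-1],(400,400),interpolation=cv2.INTER_CUBIC))
E
```

```text
10.08 q [-1.098  0.328  2.011  1.081  1.515 -0.82 ] p [ 0.518  -0.159   0.1533] eul xyz [ 0.263  0.27   0.926  0.709 -0.705  0.004  0.654  0.655 -0.377] F [-0.5  0.9  0.5] g 0.311 59.8
10.25 q [-1.104  0.336  2.011  1.081  1.518 -0.823] p [ 0.5163 -0.1598  0.1508] eul xyz [ 0.265  0.262  0.928  0.707 -0.707 -0.002  0.656  0.657 -0.372] F [-1.2 -0.2 -1.5] g 0.314 59.8
tip pred [ 0.47393459 -0.20172196  0.01846596] down [-0.92813824  0.00211493  0.37222969]
```

View pics/b2.png

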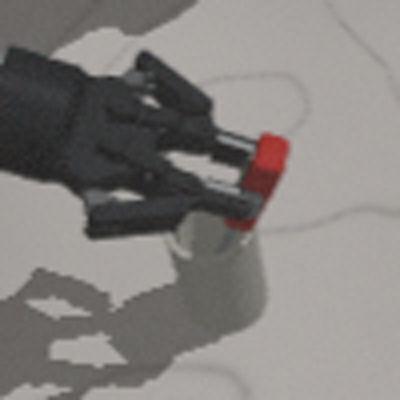

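The picture shows the beaker still upright, the probe leaning inside it and the fingers clear of the rim. Lower it to touch and release.

```bash
python3 -m jog '[[-1,[-2,0,0.8],[0,0,0]],[-1,[-4,0,1.6],[0,0,0]],[-1,[-5,0,2],[0,0,0]],[-1,[-5,0,2],[0,0,0]]]' >/dev/null;python3 q.py
for i in 1 2; do python3 -m jog '[[-1,[-1,0,0.4],[0,0,0]],[-1,[-1,0,0.4],[0,0,0]],[-1,[-1,0,0.4],[0,0,0]]]' >/dev/null;python3 q.py;done
```

```text
10.63 q [-1.104  0.349  2.01   1.082  1.511 -0.832] p [ 0.5163 -0.16    0.1449] eul xyz [ 0.266  0.261  0.928  0.706 -0.708 -0.003  0.656  0.656 -0.373] F [-0.6  0.3  0.1] g 0.311 59.9
10.88 q [-1.103  0.35   2.01   1.082  1.511 -0.834] p [ 0.5165 -0.1598  0.1445] eul xyz [ 0.265  0.262  0.928  0.707 -0.707 -0.002  0.656  0.656 -0.373] F [-0.3  0.9  1.6] g 0.309 60.0
11.13 q [-1.103  0.352  2.009  1.083  1.511 -0.836] p [ 0.5167 -0.1597  0.1442] eul xyz [ 0.264  0.262  0.928  0.707 -0.707 -0.001  0.656  0.657 -0.372] F [0.5 2.  6.3] g 0.311 60.1
```

```bash
python3 -m jog '[[-0.2,[0,0,0],[0,0,0]],[0.1,[0,0,0],[0,0,0]],[0.1,[0,0,0],[0,0,0]],[0.1,[0,0,0],[0,0,0]],[0.1,[0,0,0],[0,0,0]]]' >/dev/null;python3 q.py
python3 -m jog '[[0.4,[0,0,-15],[0,0,0]],[0.4,[0,0,-35],[0,0,0]],[0.4,[0,0,-55],[0,0,0]],[0.4,[0,0,-75],[0,0,0]],[0.4,[0,0,-75],[0,0,0]]]' >/dev/null;python3 q.py
python3 -m jog '[[0.4,[0,0,0],[0,0,0]],[0.4,[0,0,0],[0,0,0]],[0.4,[0,0,0],[0,0,0]],[0.4,[0,0,0],[0,0,0]]]' >/dev/null;python3 q.py
python3 - <<'E'
from h import *
a=cam('scene');t=cam('top');w=cam('wrist')
for n,c in(('a2',a),('t2',t),('w2',w)): np.save(n+'.npy',c,allow_pickle=True)
o=np.zeros((600,800,3),np.uint8)
for k,c in enumerate((a,t)):
    u,v=proj(c,[.5,-.175,.11])[0].astype(int);print(u,v)
    o[300*k:300*k+300,:300]=cv2.resize(c['img'][v-30:v+30,u-30:u+30,::-1],(300,300),interpolation=cv2.INTER_CUBIC)
o[:312,300:]=cv2.resize(w['img'][:,:,::-1],(500,312));cv2.imwrite('pics/b3.png',o)
E
```

```text
11.55 q [-1.103  0.353  2.01   1.082  1.508 -0.836] p [ 0.5165 -0.1599  0.143 ] eul xyz [ 0.266  0.263  0.927  0.707 -0.708 -0.002  0.656  0.656 -0.374] F [ 0.2  0.6 -0.3] g 0.548 0.0
11.97 q [-1.245  0.307  1.985  0.986  1.629 -0.831] p [ 0.4667 -0.2123  0.1724] eul xyz [ 0.265  0.265  0.927  0.704 -0.71   0.002  0.658  0.653 -0.375] F [ 0.2  0.5 -0. ] g 0.699 0.0
12.3 q [-1.239  0.309  1.989  0.987  1.628 -0.831] p [ 0.4675 -0.208   0.1708] eul xyz [ 0.266  0.262  0.928  0.707 -0.707 -0.003  0.655  0.657 -0.373] F [-0.4 -0.2 -0.5] g 0.701 0.0
246 213
387 212
```

View pics/b3.png

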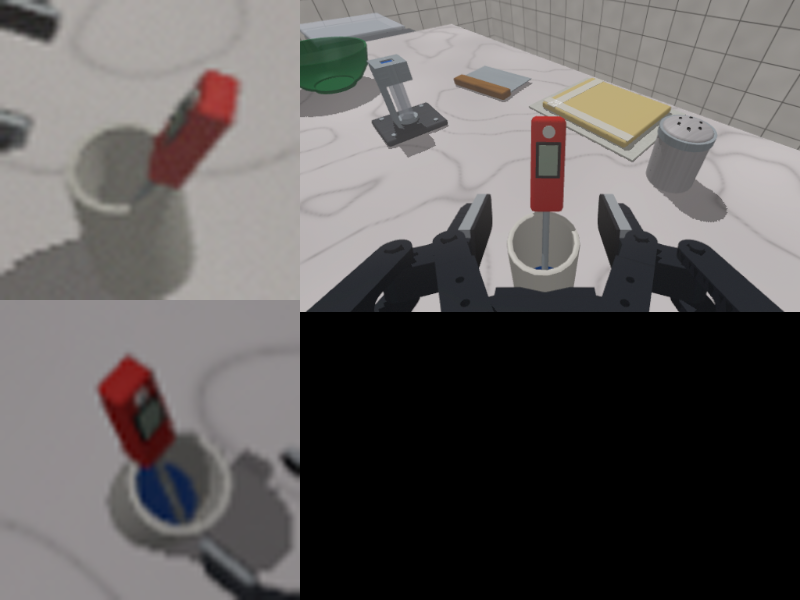

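The probe stands in the beaker leaning against the rim, released, and the fingers are well clear. Next I fit its pose to the red outline in all three views.

```bash
cat > pf.py <<'E'
from h import *
from scipy.optimize import least_squares
def hull(c):
    hsv=cv2.cvtColor(c['img'],cv2.COLOR_RGB2HSV)
    m=(((hsv[...,0]<6)|(hsv[...,0]>174))&(hsv[...,1]>150)&(hsv[...,2]>50)).astype(np.uint8)
    n,l,st,ce=cv2.connectedComponentsWithStats(m,connectivity=8)
    k=1+np.argmax(st[1:,4]);return cv2.convexHull(np.argwhere(l==k)[:,::-1].astype(np.float32))
N=[np.array([np.cos(a),np.sin(a)]) for a in np.radians(np.arange(0,360,30))]
sup=lambda P,e:np.array([(P@n).max()+e for n in N])
C=np.array([[x,y,z] for x in(.105,.185) for y in(-.014,.014) for z in(-.01,.01)])
def pose(p): # p: tip xyz, lean, azimuth, spin
    ax=R.from_rotvec([0,0,p[4]])*R.from_rotvec([0,p[3],0])*R.from_rotvec([0,0,p[5]]) # z axis=probe x
    return ax*R.from_matrix(np.array([[0,0,-1],[0,1,0],[1,0,0]],float)) # probe x->z, z-> -x(az)
def run(cs,p0):
    H=[sup(hull(c)[:,0],.5) for c in cs]
    f=lambda p:np.r_[np.concatenate([sup(proj(c,pose(p).apply(C)+p[:3]),0)-h for c,h in zip(cs,H)]),(p[2]-p0[2])*1000]
    o=least_squares(f,p0,x_scale=[.01,.01,.01,.1,.1,.1]);return o.x,np.sqrt((o.fun**2).mean())
E
python3 - <<'E'
from pf import *
L=lambda n:np.load(n+'.npy',allow_pickle=True).item()
for ns in(('a2','t2','w2'),('w2',),('a2','w2')):
    p,e=run([L(n) for n in ns],np.array([.472,-.203,.015,.45,.785,0.])); print(ns,p.round(4),'deg',np.degrees(p[3:]).round(1),'rms',e.round(2))
    r=pose(p);c=p[:3]+r.apply([.145,0,0]);s=status.read_state();T=rot(s['tcp_rot'])
    print(' centre',c.round(4),'in tool',T.inv().apply(c-s['ee_pos']).round(4),'x-axis in tool',T.inv().apply(r.apply([1,0,0])).round(3),'y',T.inv().apply(r.apply([0,1,0])).round(3))
E
```

```text
('a2', 't2', 'w2') [ 0.4647 -0.1985  0.0096  0.4908  0.6574  0.1712] deg [28.1 37.7  9.8] rms 5.42
 centre [ 0.5188 -0.1568  0.1375] in tool [-0.0039 -0.0001  0.0801] x-axis in tool [0.993 0.058 0.104] y [ 0.064 -0.997 -0.051]
('w2',) [ 0.4596 -0.2118  0.015   0.6546  0.7431  0.1334] deg [37.5 42.6  7.6] rms 1.0
 centre [ 0.5246 -0.1521  0.13  ] in tool [-0.0081  0.0006  0.0897] x-axis in tool [0.963 0.024 0.268] y [ 0.049 -0.995 -0.088]
('a2', 'w2') [ 0.4615 -0.1995  0.0109  0.5302  0.6482  0.1839] deg [30.4 37.1 10.5] rms 6.43
 centre [ 0.52   -0.1552  0.136 ] in tool [-0.0046 -0.0004  0.0825] x-axis in tool [0.988 0.067 0.143] y [ 0.075 -0.996 -0.054]
```

```bash
sed -i 's/    k=1+np.argmax(st\[1:,4\])/    g=proj(c,GU)[0];k=1+np.argmax(st[1:,4]*(np.hypot(*(ce[1:]-g).T)<60))/; s/^def hull/GU=[.515,-.16,.14]\ndef hull/' pf.py
cat > pr.py <<'E'
from pf import *
L=lambda n:np.load(n+'.npy',allow_pickle=True).item()
for c in('a2','t2','w2'): h=hull(L(c))[:,0]; print(c,h.min(0),h.max(0))
for ns in(('a2','t2','w2'),('w2',),('a2','w2')):
    p,e=run([L(n) for n in ns],np.array([.472,-.203,.015,.45,.785,0.])); print(ns,p.round(4),'deg',np.degrees(p[3:]).round(1),'rms',e.round(2))
    r=pose(p);c=p[:3]+r.apply([.145,0,0]);s=status.read_state();T=rot(s['tcp_rot'])
    print(' centre',c.round(4),'in tool',T.inv().apply(c-s['ee_pos']).round(4),'x-axis in tool',T.inv().apply(r.apply([1,0,0])).round(3),'y',T.inv().apply(r.apply([0,1,0])).round(3))
E
python3 pr.py
```

```text
a2 [256. 198.] [262. 206.]
t2 [377. 194.] [391. 214.]
w2 [295. 149.] [339. 270.]
('a2', 't2', 'w2') [ 0.4647 -0.1985  0.0096  0.4908  0.6574  0.1712] deg [28.1 37.7  9.8] rms 5.42
 centre [ 0.5188 -0.1568  0.1375] in tool [-0.0039 -0.0001  0.0801] x-axis in tool [0.993 0.058 0.104] y [ 0.064 -0.997 -0.051]
('w2',) [ 0.4596 -0.2118  0.015   0.6546  0.7431  0.1334] deg [37.5 42.6  7.6] rms 1.0
 centre [ 0.5246 -0.1521  0.13  ] in tool [-0.0081  0.0006  0.0897] x-axis in tool [0.963 0.024 0.268] y [ 0.049 -0.995 -0.088]
('a2', 'w2') [ 0.4615 -0.1995  0.0109  0.5302  0.6482  0.1839] deg [30.4 37.1 10.5] rms 6.43
 centre [ 0.52   -0.1552  0.136 ] in tool [-0.0046 -0.0004  0.0825] x-axis in tool [0.988 0.067 0.143] y [ 0.075 -0.996 -0.054]
```

```bash
sed -i 's/hsv\[...,1\]>150/hsv[...,1]>105/; s/hsv\[...,0\]<6/hsv[...,0]<8/;s/>174/>170/' pf.py; python3 pr.py
```

```text
a2 [246. 197.] [262. 219.]
t2 [377. 193.] [391. 214.]
w2 [295. 149.] [339. 270.]
('a2', 't2', 'w2') [ 0.4665 -0.2061  0.0115  0.5071  0.7384  0.0579] deg [29.1 42.3  3.3] rms 1.77
 centre [ 0.5186 -0.1587  0.1382] in tool [-0.0038  0.001   0.0784] x-axis in tool [0.992 0.021 0.124] y [ 0.023 -1.    -0.013]
('w2',) [ 0.4603 -0.212   0.015   0.6483  0.7329 -0.0755] deg [37.1 42.  -4.3] rms 0.75
 centre [ 0.5254 -0.1534  0.1306] in tool [-0.0077  0.0021  0.0892] x-axis in tool [0.965 0.03  0.262] y [-0.002 -0.992  0.122]
('a2', 'w2') [ 0.4653 -0.2067  0.0121  0.5222  0.7331  0.0355] deg [29.9 42.   2. ] rms 1.9
 centre [ 0.5191 -0.1583  0.1378] in tool [-0.004   0.0011  0.0792] x-axis in tool [0.99  0.024 0.138] y [ 0.022 -1.     0.014]
```

```bash
python3 -m jog '[[0.3,[-1,1,18],[0,-0.045,0.022]],[0.3,[-2,1,36],[0,-0.09,0.022]],[0.3,[-3,1,54],[0,-0.09,0.022]],[0.3,[-4,1,72],[0,-0.09,0.022]],[0.3,[-5,1,86],[0,-0.09,0.022]]]' >/dev/null;python3 q.py
python3 -m jog '[[0.3,[0,0,6],[0,0,0]],[0.3,[0,0,6],[0,0,0]],[0.3,[0,0,6],[0,0,0]]]' >/dev/null;python3 q.py
python3 - <<'E'
from h import *
w=cam('wrist');cv2.imwrite('pics/w3.png',w['img'][:,:,::-1])
E
```

```text
12.87 q [-1.059  0.316  2.012  1.044  1.434 -0.763] p [ 0.5237 -0.1533  0.134 ] eul xyz [ 0.339  0.305  0.89   0.701 -0.713 -0.022  0.628  0.631 -0.456] F [ 0.3 -0.1 -0.9] g 0.647 0.0
13.12 q [-1.051  0.322  2.011  1.051  1.426 -0.764] p [ 0.5268 -0.1509  0.1318] eul xyz [ 0.339  0.305  0.89   0.7   -0.714 -0.022  0.628  0.631 -0.455] F [-0.4 -0.6  0.5] g 0.653 0.0
```

View pics/w3.png

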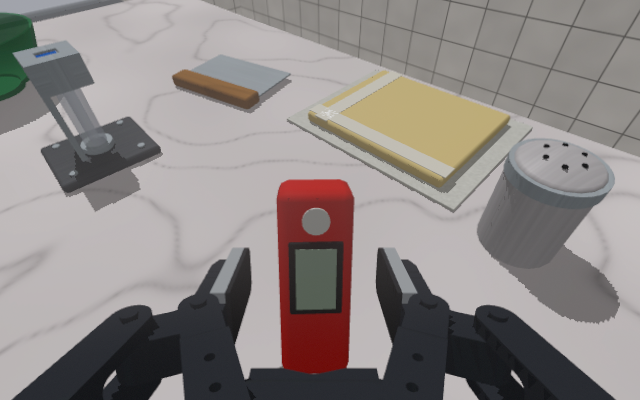

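The handle is centred at (315,275) between the fingers and aligned with them; closing now.

```bash
python3 -m jog '[[-0.4,[0,0,0],[0,0,0]],[-0.4,[0,0,0],[0,0,0]],[-0.4,[0,0,0],[0,0,0]],[-1,[0,0,0],[0,0,0]],[-1,[0,0,0],[0,0,0]]]' 60 >/dev/null
python3 -m jog '[[-1,[0,0,0],[0,0,0]],[-1,[0,0,0],[0,0,0]]]' >/dev/null
python3 q.py
python3 - <<'E'
from pf import *
a=cam('scene');t=cam('top');w=cam('wrist')
for n,c in(('a3',a),('t3',t),('w3',w)): np.save(n+'.npy',c,allow_pickle=True); h=hull(c)[:,0];print(n,h.min(0),h.max(0))
s=status.read_state();T=rot(s['tcp_rot'])
for cs in((w,),(a,t,w)):
    p,e=run(cs,np.array([.472,-.203,.015,.45,.785,0.]));r=pose(p);c=p[:3]+r.apply([.145,0,0])
    print(p.round(4),e.round(2),'centre in tool',T.inv().apply(c-s['ee_pos']).round(4),'x-axis',T.inv().apply(r.apply([1,0,0])).round(3))
E
```

```text
13.75 q [-1.051  0.322  2.011  1.051  1.425 -0.764] p [ 0.527  -0.1513  0.1319] eul xyz [ 0.339  0.306  0.89   0.7   -0.714 -0.021  0.629  0.63  -0.456] F [-0.4 -1.7  0.6] g 0.317 58.9
a3 [252. 198.] [263. 212.]
t3 [376. 193.] [388. 208.]
w3 [276. 179.] [351. 371.]
[ 0.4602 -0.2134  0.0135  0.6272  0.7596  0.0768] 1.74 centre in tool [-0.0037 -0.001  -0.005 ] x-axis [ 0.988 -0.008  0.153]
[ 0.4668 -0.2039  0.0074  0.5092  0.727   0.1023] 4.54 centre in tool [-0.0024 -0.0012 -0.0092] x-axis [0.999 0.005 0.035]
```

Run:
```python
from h import *
s=status.read_state();r=rot(s['tcp_rot']);p=s['ee_pos'];tt=np.array([-.148,0,-.009]);tip=p+r.apply(tt);print(tip)
u=np.array([.7071,.7071,0])
for th,mv,up in((0,.001,.004),(6.5,.003,.006),(13,.005,.008),(19.5,.007,.01),(26,.009,.012)):
    rr=r*R.from_rotvec([0,np.radians(th),0]);pn=tip+mv*u+[0,0,up]-rr.apply(tt);print(np.round(r.inv().apply(pn-p)*1000,1),np.radians(th).round(3))
```

```text
[ 0.47123798 -0.20212356  0.00429082]
[ 4.  -0.1 -0.9] 0.0
[  6.8  -0.2 -16.9] 0.113
[  7.6  -0.2 -32.7] 0.227
[  6.6  -0.3 -48.2] 0.34
[  3.7  -0.3 -63.2] 0.454
```

```bash
python3 -m jog '[[-1,[4,0,-1],[0,0,0]],[-1,[6.8,0,-16.9],[0,0.113,0]],[-1,[7.6,0,-32.7],[0,0.227,0]],[-1,[6.6,0,-48.2],[0,0.34,0]],[-1,[3.7,0,-63.2],[0,0.454,0]]]' >/dev/null
python3 -m jog '[[-1,[0,0,0],[0,0,0.021]],[-1,[0,0,0],[0,0,0.021]]]' >/dev/null
python3 q.py
python3 -m jog '[[-1,[20,0,0],[0,0,0]],[-1,[50,0,0],[0,0,0]],[-1,[80,0,0],[0,0,0]],[-1,[110,0,0],[0,0,0]],[-1,[130,0,0],[0,0,0]]]' >/dev/null
python3 -m jog '[[-1,[0,0,0],[0,0,0]],[-1,[0,0,0],[0,0,0]],[-1,[0,0,0],[0,0,0]]]' >/dev/null
python3 q.py
```

```text
14.48 q [-1.23   0.579  1.951  1.197  1.799 -0.959] p [ 0.4881 -0.1894  0.1625] eul xyz [ 0.047 -0.021  0.999  0.698 -0.714 -0.048  0.714  0.7   -0.019] F [-0.1 -0.5 -0.6] g 0.313 59.3
15.15 q [-1.219  0.281  1.984  1.273  1.879 -0.703] p [ 0.4942 -0.1907  0.2933] eul xyz [ 0.045 -0.016  0.999  0.7   -0.713 -0.043  0.713  0.701 -0.021] F [-0.6  0.7 -1.7] g 0.314 59.3
```

```bash
python3 -m jog '[[-1,[0,0,0],[0,0.021,-0.043]],[-1,[0,0,0],[0,0.021,-0.043]],[-1,[0,0,0],[0,0.021,-0.043]],[-1,[0,0,0],[0,0.021,-0.043]]]' >/dev/null
python3 q.py
cat > tipv.py <<'E'
from pf import *
import pf,sys
s=status.read_state();T=rot(s['tcp_rot']);p=s['ee_pos'];pf.GU=list(p)
a=cam('scene');t=cam('top');w=cam('wrist')
for n,c in(('a4',a),('t4',t),('w4',w)): np.save(n+'.npy',c,allow_pickle=True); h=hull(c)[:,0];print(n,h.min(0),h.max(0))
tip=p+T.apply([-.145,0,-.014]);print('tip pred',tip,proj(a,tip),proj(t,tip))
q,e=run((w,),np.r_[tip,.02,.785,0.]);r=pose(q);c=q[:3]+r.apply([.145,0,0])
print(e.round(2),'centre in tool',T.inv().apply(c-p).round(4),'x-axis',T.inv().apply(r.apply([1,0,0])).round(3))
u,v=proj(a,tip)[0].round().astype(int);g=cv2.cvtColor(a['img'],cv2.COLOR_RGB2GRAY)[v-16:v+10,u-12:u+13];print(u-12,v-16);print('\n'.join(' '.join('%3d'%x for x in l) for l in g))
E
python3 tipv.py
python3 - <<'E'
from h import *
for n in('w2','w3','t4','a4'):
    c=np.load(n+'.npy',allow_pickle=True).item();i=c['img'].astype(int);g=proj(c,[.526,.216,.123])[0]
    m=(i[...,2]>i[...,0]+50)&(i[...,2]>i[...,1]+25);vv,uu=np.where(m);k=np.hypot(uu-g[0],vv-g[1])<25
    if k.sum(): print(n,k.sum(),uu[k].mean(),vv[k].mean(),g,onz(c,(uu[k].mean(),vv[k].mean()),.123))
E
```

```text
15.48 q [-1.22   0.297  1.983  1.286  1.89  -0.753] p [ 0.494  -0.1915  0.293 ] eul xyz [ 0.    -0.003  1.     0.7   -0.714 -0.003  0.714  0.7    0.002] F [ 0.2  0.7 -1. ] g 0.317 59.3
a4 [214. 154.] [229. 179.]
t4 [406. 199.] [420. 213.]
w4 [276. 179.] [351. 371.]
tip pred [ 0.48397834 -0.20086247  0.14792371] [[232.6890279  206.90880591]] [[399.78960594 216.00829602]]
1.22 centre in tool [-0.0021 -0.0006 -0.0107] x-axis [ 0.999 -0.009 -0.036]
221 191
170 168 168 169 169 160 128  83 109 143 156 163 168 167 168 169 169 169 169 169 169 170 169 169 167
168 169 168 169 169 168 146  87  97 129 153 162 166 167 167 168 168 167 169 169 168 168 169 168 169
166 170 168 167 168 167 155 115  88 126 154 159 163 164 167 169 168 169 167 167 168 168 169 168 169
167 167 169 168 169 168 156 116  83 114 144 157 158 162 167 166 168 169 169 168 169 169 170 170 167
168 168 167 168 169 169 167 147  83 111 147 160 155 154 160 165 167 167 167 168 167 168 168 166 166
169 170 168 168 168 167 167 152 101  97 141 166 161 159 156 157 160 162 164 166 167 168 167 168 167
168 168 169 167 167 167 168 155 115  88 134
[... 1646 characters left out ...]
01 100  98
164 166 167 165 168 166 165 168 164 159 147 124 119 115 115 108  99  98  98  99 100 100 100 100  98
162 163 166 164 164 166 164 164 161 157 135 123 120 120 115 107  98 100 101 101  99  99 101 101 101
157 155 157 158 162 160 161 154 156 154 123 125 122 122 117 109  99  96 101 100 100 101 100 100 100
w2 32 110.1875 78.875 [112.47864701  78.27871645] [0.52313421 0.21595273 0.123     ]
w3 59 44.74576271186441 53.610169491525426 [48.17287328 52.86885224] [0.52307857 0.21650751 0.123     ]
t4 27 248.07407407407408 205.40740740740742 [248.08041144 205.32245559] [0.52576046 0.21601681 0.123     ]
a4 14 361.0 147.35714285714286 [360.72730033 147.46056675] [0.5262103  0.21692355 0.123     ]
```

```bash
cat > hand.py <<'E'
from pf import *
import pf
def stem(c,tip):
    u,v=proj(c,tip)[0].round().astype(int);g=cv2.cvtColor(c['img'],cv2.COLOR_RGB2GRAY).astype(float)
    o=[]
    for y in range(v-16,v-2):
        x=np.arange(u-12,u+13);wt=np.clip(150-g[y,u-12:u+13],0,None);o.append((y,(wt*x).sum()/wt.sum()))
    return np.array(o)
def fit(a,w,T,p,tipuv=None,show=True):
    S=stem(a,p+T.apply([-.145,0,-.014]))
    pf.GU=list(p);h=hull(w)[:,0];ok=[i for i,n in enumerate(N) if n[1]<.1];Hw=sup(h,.5)
    B=C-[.145,0,0]
    def f(k): # x,y,z(mm), pitch, roll(deg)
        c=k[:3]/1000;r=R.from_rotvec([0,np.radians(k[3]),0])*R.from_rotvec([0,0,np.radians(k[4])])
        W=lambda X:p+T.apply(c+r.apply(X))
        # probe: x up; y -> tool -y (mirror irrelevant for box)
        e1=(sup(proj(w,W(B)),0)-Hw)[ok]
        L=proj(a,W(np.array([[-.145,0,0],[-.105,0,0]])))
        d=L[1]-L[0];xs=L[0,0]+(S[:,0]-L[0,1])*d[0]/d[1]
        e2=(xs-S[:,1])*2
        e3=(L[0]-tipuv)*2 if tipuv is not None else []
        return np.r_[e1,e2,e3,(k-[0,0,-14,0,0])*[.1,.1,.1,.1,.1]]
    o=least_squares(f,[0,0,-14,0,0.]);
    if show: print('hand x y z pitch roll',o.x.round(2)); print(o.fun.round(1))
    return o.x
if __name__=='__main__':
    s=status.read_state();T=rot(s['tcp_rot']);p=s['ee_pos']
    L=lambda n:np.load(n+'.npy',allow_pickle=True).item()
    fit(L('a4'),L('w4'),T,p,np.array([232.4,206.8]))
E
python3 hand.py
```

```text
hand x y z pitch roll [ -2.28  -1.26 -12.06  -1.46   0.53]
[-0.2  0.2  0.1  0.8 -2.   0.6  1.1  0.6  0.3  0.2  0.3  0.2  0.2  0.2
  0.1  0.1 -0.3 -0.  -0.4 -0.1 -0.4 -0.4 -0.5 -0.2 -0.1  0.2 -0.1  0.1]
```

```bash
cat > tgt.py <<'E'
import sys
from h import *
tt=np.array([-.1465,-.002,-.0155])
def plan(tip,dr):
    s=status.read_state();r=rot(s['tcp_rot']);p=s['ee_pos'];print('tip now',(p+r.apply(tt)).round(4))
    rr=r*R.from_rotvec(dr);pn=np.array(tip)-rr.apply(tt);print('shift',np.round(r.inv().apply(pn-p)*1000,1),'TCP',pn.round(4))
x=list(map(float,sys.argv[1:]));plan(x[:3],x[3:])
E
python3 tgt.py .5257 .2165 .145 0 .02 -.003
```

```text
tip now [ 0.4817 -0.201   0.147 ]
shift [  -2.4 -267.8  320.8] TCP [0.5356 0.2239 0.2918]
```

```bash
python3 -m jog '[[-1,[0,-20,24],[0,0.01,0]],[-1,[0,-44,53],[0,0.02,-0.003]],[-1,[0,-68,82],[0,0.02,-0.003]],[-1,[0,-92,110],[0,0.02,-0.003]],[-1,[0,-116,139],[0,0.02,-0.003]]]' >/dev/null
python3 -m jog '[[-1,[0,-24,28],[0,0,0]],[-1,[0,-48,56],[0,0,0]],[-1,[0,-72,85],[0,0,0]],[-1,[0,-96,114],[0,0,0]],[-1,[0,-115,137],[0,0,0]]]' >/dev/null
python3 -m jog '[[-1,[0,-18,21],[0,0,0]],[-1,[0,-32,38],[0,0,0]],[-1,[0,-32,38],[0,0,0]],[-1,[0,-32,38],[0,0,0]]]' >/dev/null
python3 q.py; python3 tgt.py .5257 .2165 .145 0 0 0
```

```text
16.8 q [-0.38  -0.141  2.464  1.877  1.289 -0.803] p [0.5334 0.2172 0.2972] eul xyz [-0.018 -0.013  1.     0.702 -0.712  0.003  0.712  0.702  0.022] F [ 0.9 -0.3 -1.4] g 0.316 59.3
tip now [0.5235 0.2096 0.1504]
shift [-5.5 -3.4  6.2] TCP [0.5356 0.224  0.2918]
```

```bash
python3 -m jog '[[-1,[-5.5,-3.4,6.2],[0,0,0]],[-1,[-5.5,-3.4,6.2],[0,0,0]],[-1,[-5.5,-3.4,6.2],[0,0,0]],[-1,[-5.5,-3.4,6.2],[0,0,0]]]' >/dev/null
python3 q.py; python3 tgt.py .5257 .2165 .145 0 0 0
python3 - <<'E'
from h import *
from hand import fit
s=status.read_state();T=rot(s['tcp_rot']);p=s['ee_pos'];a=cam('scene');t=cam('top');w=cam('wrist')
tip=p+T.apply([-.1465,-.002,-.0155])
for n,c in(('a',a),('t',t)): print(n,'tip pred',proj(c,tip)[0],'flap nominal',proj(c,[.5257,.2165,.123])[0])
for n,c in(('a5',a),('w5',w)): np.save(n+'.npy',c,allow_pickle=True)
u,v=proj(a,tip)[0].round().astype(int);g=cv2.cvtColor(a['img'],cv2.COLOR_RGB2GRAY)[v-16:v+12,u-10:u+11];print(u-10,v-16);print('\n'.join(' '.join('%3d'%x for x in l) for l in g))
i=a['img'].astype(int);m=(i[...,2]>i[...,0]+50)&(i[...,2]>i[...,1]+25);vv,uu=np.where(m);k=np.hypot(uu-u,vv-v)<25;print('flap blue',sorted(zip(vv[k],uu[k])))
E
```

```text
17.13 q [-0.361 -0.114  2.456  1.9    1.279 -0.828] p [0.5367 0.2215 0.292 ] eul xyz [-0.018 -0.013  1.     0.699 -0.715  0.003  0.715  0.699  0.022] F [ 0.7 -0.   0.1] g 0.32 59.4
tip now [0.5268 0.2141 0.1452]
shift [-0.2 -2.5  0.9] TCP [0.5356 0.224  0.2918]
a tip pred [361.31792948 142.62474153] flap nominal [360.77761654 147.32570518]
t tip pred [247.59956806 203.77844892] flap nominal [247.90154721 205.43231103]
351 127
149 151 156 162 163 164 164 166 167 167 166 159 126  79 130 147 103 103 102 103 103
150 156 159 164 165 167 166 167 168 168 168 161 124  89 141 150 104 103 103 102 102
151 157 162 164 164 167 167 166 167 168 167 154 109  96 141 150 102 103 104 103 102
152 156 162 162 166 166 167 167 169 168 168 148  93 109 150 150 103 102 105 103 103
150 157 162 165 167 169 167 167 170 170 166 149  95 118 158 149 106 105 105 106 103
154 155 158 165 165 167 167 167 168 166 169 148  90 120 161 150 103 105 106 105 106
158 152 153 161 165 168 169 167 167 167 168 144  79 125 164 154 115 106 105 106 107
164 161 156 159 164 167 170 168 169 169 161 125  79 131 169 170 150 106 105 105 10
[... 1440 characters left out ...]
9  77  79  79  90 114 129 133 132 133 131 133 131 119  98  86  83  86 118
 79  79  79  78  79  76  76  88 116 130 133 131 129 120  96  87  86  84  87  86 119
 92  75  77  78  77  76  80  78  89 115 129 120  98  83  87  88  83  84  83  86 127
flap blue [(np.int64(146), np.int64(359)), (np.int64(146), np.int64(360)), (np.int64(146), np.int64(361)), (np.int64(147), np.int64(359)), (np.int64(147), np.int64(360)), (np.int64(147), np.int64(361)), (np.int64(147), np.int64(362)), (np.int64(147), np.int64(363)), (np.int64(148), np.int64(360)), (np.int64(148), np.int64(361)), (np.int64(148), np.int64(362)), (np.int64(148), np.int64(363)), (np.int64(149), np.int64(361)), (np.int64(149), np.int64(362))]
```

Run:
```python
from h import *
from hand import fit
L=lambda n:np.load(n+'.npy',allow_pickle=True).item()
a=L('a5')
for z in(.143,.145,.147): print('tip',onz(a,(362.1,142.2),z))
print('mouth',onz(a,(361.2,147.3),.123))
s=status.read_state();fit(a,L('w5'),rot(s['tcp_rot']),s['ee_pos'],np.array([362.1,142.2]))
```

```text
tip [0.52561874 0.21877561 0.143     ]
tip [0.52687589 0.21721899 0.145     ]
tip [0.52813304 0.21566238 0.147     ]
mouth [0.52641933 0.21754784 0.123     ]
hand x y z pitch roll [-4.13 -1.71 -2.81  2.13  1.37]
[-2.4 -2.7 -0.4  1.2 -0.7  0.2 -0.1  0.6 -0.  -0.1 -0.4 -0.8 -0.9 -0.9
 -1.  -1.7 -2.1 -1.9 -2.1 -2.5  1.2 10.8  1.2 -0.4 -0.2  1.1  0.2  0.1]
```

```bash
python3 - <<'E'
from h import *
a=np.load('a5.npy',allow_pickle=True).item();g=cv2.cvtColor(a['img'],cv2.COLOR_RGB2GRAY).astype(float)
v=np.arange(127,140);x=[]
for y in v:
    c=np.arange(360,366);w=np.clip(150-g[y,360:366],0,None);w[c>365]=0;x.append((w*c).sum()/w.sum())
print('stem slope',np.polyfit(v,x,1),np.round(x,1))
t0=np.array([.5265,.2168,.145])
for n,ax in(('vert',[0,0,1]),('lean+z 2deg',[.025,.025,1]),('lean+y 2deg',[.025,-.025,1])):
    P=proj(a,np.array([t0,t0+.1*np.array(ax)]));print(n,P.round(1).tolist(),(P[1,0]-P[0,0])/(P[1,1]-P[0,1]))
E
python3 q.py
```

```text
stem slope [-1.34303447e-01  3.80989986e+02] [364.  363.8 363.7 363.4 363.4 363.3 363.2 362.9 362.9 362.8 362.6 362.4
 362.3]
vert [[361.9, 142.2], [366.2, 116.1]] -0.16588954643060697
lean+z 2deg [[361.9, 142.2], [367.5, 116.2]] -0.21677084164297758
lean+y 2deg [[361.9, 142.2], [366.2, 117.0]] -0.17144980908651405
17.28 q [-0.36  -0.115  2.456  1.901  1.279 -0.828] p [0.5366 0.2218 0.2921] eul xyz [-0.018 -0.013  1.     0.699 -0.715  0.003  0.715  0.699  0.022] F [ 0.8  0.4 -1.1] g 0.313 59.4
```

```bash
sed -i 's/^tt=.*/tt=np.array([-.1445,-.002,-.013])/' tgt.py; python3 tgt.py .526 .217 .140 0 -.021 -.003
```

```text
tip now [0.5285 0.216  0.1474]
shift [-7.6 -2.9  1.8] TCP [0.5359 0.2252 0.2845]
```

```bash
python3 -m jog '[[-1,[-7.6,-2.9,1.8],[0,-0.021,0]],[-1,[-7.6,-2.9,1.8],[0,-0.021,0]],[-1,[-7.6,-2.9,1.8],[0,-0.021,0]],[-1,[-7.6,-2.9,1.8],[0,-0.021,0]]]' >/dev/null
python3 q.py; python3 tgt.py .526 .217 .140 0 0 0
python3 - <<'E'
from h import *
a=cam('scene');g=cv2.cvtColor(a['img'],cv2.COLOR_RGB2GRAY)[126:152,352:372];print('352 126');print('\n'.join(' '.join('%3d'%x for x in l) for l in g))
print(proj(a,[[.526,.217,.140],[.526,.217,.123]]))
E
```

```text
17.62 q [-0.348 -0.112  2.458  1.895  1.258 -0.83 ] p [0.5356 0.2261 0.2843] eul xyz [-0.003  0.002  1.     0.7   -0.714  0.003  0.714  0.7    0.001] F [-0.7  1.1 -0.6] g 0.316 59.4
tip now [0.5253 0.2182 0.1398]
shift [ 0.2  1.4 -0.4] TCP [0.5363 0.2249 0.2845]
352 126
147 149 154 156 161 164 165 167 166 167 168 143  81 121 138 104 102 102 105 103
151 157 160 163 166 166 168 168 168 166 168 141  78 131 146 103 103 105 101 102
155 158 162 165 167 168 166 167 167 165 160 123  82 131 152 101 106 104 102 104
158 163 163 165 166 168 167 167 169 166 159 123  89 142 149 102 104 102 102 104
158 164 164 166 166 167 167 167 166 169 149  93  96 145 149 102 105 104 105 103
155 160 162 165 167 166 167 167 168 169 148  90 121 160 149 106 105 105 104 103
152 158 164 166 167 168 167 167 167 170 144  78 124 163 150 105 108 101 106 104
153 155 160 164 165 167 170 169 169 168 142  73 132 170 154 112 106 104 106 106
161 156 158 164 166 169 168 169 168 160 125  83 135 170 169 152 106 104 105 104
163 159 157 162 167 166 169 167 169 161 126  94 142 169 169 151 107 104 106 106
165 160 155 157 165 167 168 1
[... 609 characters left out ...]
3
156 141 133 133 133 131 132 127 122 122 132 136 133 132 136 156 170 173 172 172
130 133 131 131 132 131 122  97  77  74 108 131 133 135 132 135 153 168 172 174
129 131 130 132 133 126 110  82  77  75  71 107 131 132 131 132 133 146 164 172
108 130 130 130 130 128 121  91  80  79  76  84  99 121 133 131 135 131 144 165
 76  93 119 111  83  88 111 123 100  76  77  78  94 119 131 132 134 133 132 139
 78  71  82  84  90 113 133 134 122 100  86  90 114 133 131 133 133 133 129 120
 80  80  72  97 122 131 130 132 133 129 126 134 130 133 130 132 130 118 101  99
 80  78  79  83  88 115 129 132 135 133 130 133 135 132 131 124  98  86  83 110
[[361.63709952 143.27147546]
 [360.96900185 147.30520046]]
```

```bash
python3 -m jog '[[-1,[0,1,0.8],[0,0,0]],[-1,[-6,1,0.8],[0,0,0]],[-1,[-14,1,0.8],[0,0,0]],[-1,[-22,1,0.8],[0,0,0]],[-1,[-22,1,0.8],[0,0,0]]]' >/dev/null; python3 q.py
python3 -m jog '[[-1,[-4,0,0],[0,0,0]],[-1,[-8,0,0],[0,0,0]],[-1,[-12,0,0],[0,0,0]],[-1,[-12,0,0],[0,0,0]]]' >/dev/null; python3 q.py;python3 tgt.py .526 .217 .110 0 0 0
```

```text
18.08 q [-0.348 -0.025  2.449  1.918  1.282 -0.906] p [0.5368 0.2259 0.2609] eul xyz [-0.001  0.001  1.     0.7   -0.714  0.001  0.714  0.7    0.   ] F [-1.2 -0.4  0.1] g 0.317 59.5
18.42 q [-0.347  0.019  2.445  1.928  1.295 -0.945] p [0.5365 0.226  0.2489] eul xyz [-0.     0.002  1.     0.7   -0.714  0.002  0.714  0.7   -0.001] F [-2.1 -0.8 -1.6] g 0.318 59.6
tip now [0.5259 0.2181 0.1044]
shift [ 5.6  0.9 -0.7] TCP [0.5367 0.225  0.2545]
```

```bash
for i in 1 2; do python3 -m jog '[[-1,[-6,0,0],[0,0,0]],[-1,[-12,0,0],[0,0,0]],[-1,[-18,0,0],[0,0,0]],[-1,[-18,0,0],[0,0,0]]]' >/dev/null; python3 q.py; done;python3 tgt.py .526 .217 .110 0 0 0
```

```text
18.75 q [-0.348  0.09   2.437  1.943  1.317 -1.004] p [0.5364 0.226  0.2301] eul xyz [ 0.001  0.002  1.     0.7   -0.714  0.     0.714  0.7   -0.002] F [-2.7 -0.6 -2. ] g 0.315 59.7
19.08 q [-0.348  0.16   2.424  1.957  1.339 -1.06 ] p [0.5367 0.2259 0.2125] eul xyz [ 0.     0.002  1.     0.7   -0.714  0.001  0.714  0.7   -0.001] F [-2.6  0.6 -2.1] g 0.319 59.6
tip now [0.526  0.2179 0.068 ]
shift [42.   0.7 -0.7] TCP [0.5367 0.2249 0.2545]
```

```bash
cat > chk.py <<'E'
from pf import *
import pf
s=status.read_state();pf.GU=list(s['ee_pos']);w=cam('wrist');h=hull(w)[:,0];print('wrist hull',h.min(0),h.max(0),'(was 276,179-351,371)')
a=cam('scene');u,v=proj(a,[.526,.217,.125])[0].round().astype(int);g=cv2.cvtColor(a['img'],cv2.COLOR_RGB2GRAY)[v-14:v+8,u-9:u+10];print(u-9,v-14);print('\n'.join(' '.join('%3d'%x for x in l) for l in g))
i=a['img'].astype(int);m=(i[...,2]>i[...,0]+50)&(i[...,2]>i[...,1]+25);print('blue px',m[v-10:v+10,u-10:u+10].sum())
E
python3 chk.py
```

```text
wrist hull [276. 179.] [351. 372.] (was 276,179-351,371)
352 133
 42  43  45  58  75  91  91  83  52  43  47  40  46  46  43  51  71  89  98
 48  41  63 114 154 168 169 152  91  53  55  50  56  50  55  83 105 103 106
 41  46  99 150 167 168 168 151  94  55  53  53  53  58  68  93 107 107 105
 43  64 122 156 165 166 170 151  98  55  54  55  50  56  78 108 110 106 109
 44 102 146 159 163 168 169 161 124  72  63  63  65  66 111 158 154 113 104
 67 125 160 159 164 167 170 169 161 130  85  95 122 123 147 172 174 154 113
142 165 159 159 162 166 168 169 168 143  79 125 165 171 171 171 171 171 155
165 163 159 160 163 167 167 160 144 113  82 132 171 174 171 172 171 172 174
164 159 158 161 166 164 155 143 129 103  87 125 157 169 173 171 172 171 172
160 156 157 163 156 142 132 132 126 104  88 116 141 159 171 173 173 173 172
156 158 156 142 133 133 133 133 117  87  99 124 133 142 161 170 171 171 173
153 142 132 132 131 134 131 131 115  85 101 129 131 133 139 156 171 172 172
132 133 130 132 133 133 122  98  85  76 104 131 133 134 133 136 156 170 173
127 125 129 132 133 129 109  84  76  81  84 109 130 131 132 129 129 146 164
 81  81 108 131 129 129 114  80  82  80  81  81 102 124 131 133 133 133 146
 76  79 108 113  87  87  89  90  88  84  81  78  95 121 133 132 132 135 134
 78  75  80  82  90 113 133 133 123 102  85  95 121 132 134 133 133 132 129
 78  78  76  99 124 134 131 131 134 128 128 133 131 133 133 132 130 121  97
 80  76  76  77  93 116 133 133 132 133 133 132 134 130 130 121  97  84  85
 75  78  80  80  77  91 115 128 131 134 132 131 131 130 121  99  84  84  85
 76  82  78  75  76  77  88 112 130 132 132 129 120  98  84  86  85  84  83
 78  80  80  78  76  78  78  87 114 126 121  97  82  86  86  83  87  87  85
blue px 0
```

The numbers show the stem entering the mouth, the flap swung open (no blue pixels) and the grip unchanged. Continue down.

```bash
for i in 1 2; do python3 -m jog '[[-1,[-6,0,0],[0,0,0]],[-1,[-12,0,0],[0,0,0]],[-1,[-18,0,0],[0,0,0]],[-1,[-18,0,0],[0,0,0]]]' >/dev/null; python3 q.py; done
for i in 1 2 3; do python3 -m jog '[[-1,[-1.5,0,0],[0,0,0]],[-1,[-3,0,0],[0,0,0]],[-1,[-3,0,0],[0,0,0]]]' >/dev/null; python3 q.py;done
```

```text
19.52 q [-0.348  0.232  2.41   1.969  1.361 -1.114] p [0.5369 0.2258 0.1947] eul xyz [-0.     0.002  1.     0.7   -0.714  0.001  0.714  0.7   -0.001] F [-2.1 -0.3 -1.8] g 0.316 59.6
19.85 q [-0.348  0.304  2.393  1.979  1.382 -1.166] p [0.5368 0.2258 0.1766] eul xyz [ 0.     0.002  1.     0.7   -0.714  0.001  0.714  0.7   -0.001] F [-2.8 -0.  -2.4] g 0.313 59.6
20.1 q [-0.348  0.313  2.39   1.981  1.386 -1.173] p [0.5372 0.2257 0.1751] eul xyz [-0.003  0.002  1.     0.7   -0.714  0.003  0.714  0.7    0.001] F [-1.9 -0.  -1.8] g 0.315 59.6
20.35 q [-0.348  0.324  2.387  1.983  1.39  -1.182] p [0.5372 0.2257 0.1721] eul xyz [-0.003  0.002  1.     0.7   -0.714  0.003  0.714  0.7    0.001] F [-2.1  0.2 -0. ] g 0.316 59.6
20.6 q [-0.348  0.337  2.384  1.984  1.393 -1.19 ] p [0.5372 0.2257 0.169 ] eul xyz [-0.002  0.002  1.     0.7   -0.714  0.003  0.714  0.7    0.   ] F [-1.4 -0.4  0. ] g 0.316 59.6
```

```bash
for i in 1 2 3; do python3 -m jog '[[-1,[-0.7,0,0],[0,0,0]],[-1,[-1.5,0,0],[0,0,0]],[-1,[-1.5,0,0],[0,0,0]]]' >/dev/null; python3 q.py;done
```

```text
20.85 q [-0.348  0.342  2.382  1.985  1.395 -1.194] p [0.5372 0.2257 0.1677] eul xyz [-0.003  0.002  1.     0.7   -0.714  0.003  0.714  0.7    0.001] F [-2.6 -1.  -0.6] g 0.317 59.6
21.1 q [-0.348  0.348  2.381  1.985  1.397 -1.198] p [0.5372 0.2257 0.1662] eul xyz [-0.003  0.002  1.     0.7   -0.714  0.003  0.714  0.7    0.001] F [-1.4 -0.5 -0.3] g 0.318 59.6
21.35 q [-0.348  0.354  2.379  1.986  1.399 -1.202] p [0.5372 0.2257 0.1646] eul xyz [-0.002  0.002  1.     0.7   -0.714  0.003  0.714  0.7    0.001] F [-2.5 -0.1 -0.6] g 0.316 59.6
```

```bash
for i in 1 2 3; do python3 -m jog '[[-1,[-0.5,0,0],[0,0,0]],[-1,[-1,0,0],[0,0,0]],[-1,[-1,0,0],[0,0,0]]]' >/dev/null; python3 q.py|sed 's/.*p /p/';done; python3 chk.py
```

```text
p[0.5373 0.2257 0.1637] eul xyz [-0.003  0.002  1.     0.7   -0.714  0.003  0.714  0.7    0.001] F [-1.1  0.1 -0.4] g 0.316 59.6
p[0.5373 0.2257 0.1634] eul xyz [-0.004  0.001  1.     0.7   -0.714  0.003  0.714  0.7    0.002] F [-3.8 -0.6  2.9] g 0.317 59.8
p[0.5374 0.2257 0.1634] eul xyz [-0.006 -0.001  1.     0.701 -0.714  0.004  0.714  0.701  0.005] F [-6.1 -1.7  8.9] g 0.318 60.3
wrist hull [276. 179.] [351. 371.] (was 276,179-351,371)
352 133
 42  44  39  39  42  44  37  45  55  55  58  56  54  57  54  52  60  85 107
 46  45  41  45  41  42  37  46  53  53  56  52  53  58  58  57  56  90 103
 44  42  53  57  41  40  43  49  51  54  58  61  56  54  53  54  69  95 106
 77  75 106 108  54  50  47  53  52  57  59  57  56  56  57  53  71  94 107
162 160 158 137 103 100  85  75  53  55  55  55  56  55  58  75 105 114 105
 89 117 141 138 112 132 117  75  52  54  58  55  58  56  72 137 170 155 112
 49  51  77  99  94  71  72  69  68  67  69  69  68  78  93 125 154 171 155
 42  41  49  59  69  77  76  76  80  77  96 115 118 128 127 127 131 152 174
 46  43  45  45  42  52  58  56  62  68 
[... 333 characters left out ...]
69 173
 41  41  55  62  57  54  49  50  46  42  44  45  41  74 106 119 132 144 166
 47  59  73  80  81  77  65  55  50  56  53  53  57 102 131 132 133 132 145
 52  68  78  83  83  78  69  56  59  53  54  55  64 105 130 133 131 133 132
 63  77  77  82  82  82  70  54  54  54  59  55  74 110 131 133 133 131 131
 66  77  77  80  78  80  82  70  67  62  58  70 107 131 132 132 131 120 101
 72  75  79  79  79  76  79  80  85  88  90 112 134 134 131 120 102  81  82
 76  75  77  77  76  77  79  81 109 132 132 134 132 132 120  99  86  82  84
 78  79  76  80  77  74  78  82 104 131 133 129 123  96  85  84  88  85  87
 78  77  76  76  76  77  74  78  81 105 119  98  81  86  87  87  85  85  87
blue px 0
```

The shoulder is on the head: 9 N at the expected height. One last press to seat it, then release and back off.

```bash
python3 -m jog '[[-1,[-1,0,0],[0,0,0]],[-1,[-1,0,0],[0,0,0]],[-1,[-1,0,0],[0,0,0]]]' >/dev/null; python3 q.py
python3 -m jog '[[-0.2,[0,0,0],[0,0,0]],[0.1,[0,0,0],[0,0,0]],[0.3,[0,0,0],[0,0,0]],[0.3,[0,0,0],[0,0,0]],[0.3,[0,0,0],[0,0,0]]]' >/dev/null; python3 q.py
python3 -m jog '[[0.5,[0,0,-15],[0,0,0]],[0.5,[0,0,-35],[0,0,0]],[0.5,[0,0,-60],[0,0,0]],[0.5,[0,0,-90],[0,0,0]],[0.5,[0,0,-110],[0,0,0]]]' >/dev/null
python3 -m jog '[[0.5,[0,0,0],[0,0,0]],[0.5,[0,0,0],[0,0,0]],[0.5,[0,0,0],[0,0,0]]]' >/dev/null; python3 q.py
python3 - <<'E'
from pf import *
import pf
pf.GU=[.526,.217,.165];a=cam('scene');t=cam('top');w=cam('wrist');cs=(a,t,w)
for c in cs: h=hull(c)[:,0];print(h.min(0),h.max(0))
for cc in((a,t,w),(w,)):
    H=[sup(hull(c)[:,0],.5) for c in cc];f=lambda p:np.concatenate([sup(proj(c,pose(p).apply(C)+p[:3]),0)-h for c,h in zip(cc,H)])
    p=least_squares(f,[.526,.217,.02,.01,.785,0],x_scale=[.01,.01,.01,.1,.1,.1]).x;r=pose(p)
    print('shoulder',(p[:3]+r.apply([.105,0,0])).round(4),'lean deg',np.degrees(np.arccos(r.apply([1,0,0])[2])).round(2),np.sqrt((f(p)**2).mean()).round(2))
    g=least_squares(lambda q:f([q[0],q[1],.02,0,q[2],0]),[.526,.217,.785]);print(' upright, home fit rms',np.sqrt((g.fun**2).mean()).round(2),g.x.round(4))
E
```

```text
22.45 q [-0.348  0.368  2.374  1.989  1.41  -1.212] p [0.5374 0.2258 0.1634] eul xyz [-0.009 -0.002  1.     0.701 -0.713  0.005  0.713  0.701  0.008] F [-7.5 -3.2 12.4] g 0.315 60.6
22.87 q [-0.348  0.37   2.375  1.988  1.403 -1.213] p [0.5374 0.2256 0.1606] eul xyz [-0.002  0.002  1.     0.7   -0.714  0.003  0.714  0.7    0.   ] F [ 0.1 -0.3  0.6] g 0.651 0.0
23.53 q [-0.765  0.276  2.554  1.6    1.562 -1.262] p [0.4591 0.1486 0.1607] eul xyz [-0.003  0.002  1.     0.7   -0.714  0.004  0.714  0.7    0.001] F [ 0.5  0.  -0.4] g 0.75 0.0
[358. 124.] [366. 149.]
[239. 196.] [253. 210.]
[290. 135.] [331. 249.]
shoulder [0.5276 0.2204 0.123 ] lean deg 5.03 1.23
 upright, home fit rms 1.54 [0.524 0.217 0.789]
shoulder [0.5303 0.2234 0.1215] lean deg 0.43 0.78
 upright, home fit rms 2.15 [0.5246 0.2178 0.7956]
```

Run:
```python
from h import *
o=np.load('t.npy',allow_pickle=True).item();t=cam('top')
for nm,c in(('initial',o),('now',t)):
    i=c['img'].astype(int);m=(i[...,2]>i[...,0]+40)&(i[...,2]>i[...,1]+25);vv,uu=np.where(m);k=np.hypot(uu-392,vv-219)<15;print(nm,k.sum(),uu[k].mean().round(2),vv[k].mean().round(2))
d=np.abs(o['img'].astype(int)-t['img']).max(2)
for n,(u,v) in dict(beaker=(390,220),dredger=(391,136),pin=(465,205),bowl=(153,227),scraper=(244,142)).items(): print(n,(d[v-15:v+15,u-15:u+15]>40).sum())
```

```text
initial 95 389.83 220.02
now 96 389.85 220.08
beaker 0
dredger 0
pin 0
bowl 0
scraper 0
```

```bash
python3 -c "
from workcell import ticket; print(ticket.job_done())"
```

```text
the job is handed in; nothing more can be done
None
```

The job is handed in at about 24 s: the probe stood released in the beaker, then went through the flap until its shoulder met the head (contact force at the expected height), and was let go; camera checks showed the beaker and bystanders unmoved.

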